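# Unhook the wide bin from the slotted rack and put the dressing stick in it

### The arm

A 6-joint arm with a two-finger parallel gripper is mounted at the origin on the work surface; the furniture and walls round the work are solid. World frame = base frame: x ahead of the robot, y to its left, z up, the work surface at z = 0. Lengths are in m, angles in rad, forces in N, time in s.
With the tool pointing down it reaches from about 0.35 to 0.775 m from the base axis. Payload 7.3 kg.
Tool frame: the origin (TCP) lies at the very end of the fingers, on their centre line; the grasp point (between the pads) lies 19 mm behind it (robot.hold_point_z is the distance from the TCP to the grasp point, in m); z points along the fingers, y is the direction in which the jaws open and shut (so a half turn about z gives the same grasp; the last joint's range is limited). The gripper opens to 92 mm and grips with 3 to 60 N. Pads are 19 mm wide; open, the fingers measure 130 mm over their backs; the gripper's body (75 mm by 190 mm) begins 47 mm behind the grasp point.
Start: joints at [1.07, 0.342, 1.524, -0, 1.275, -0.146], TCP at [0.182, 0.492, 0.227] pointing down, gripper open.
Joint ranges: [-2.53, 2.53], [-0.77, 2.02], [0.04, 2.7], [-1, 4.14], [0.28, 2.66], [-3.11, 3.11]. Speed limits (rad/s): [2.57, 2.57, 3.14, 3.14, 3.14, 3.14].

### API

Orientations are given as [roll, pitch, yaw] about the fixed x, y, z axes, in that order (R = Rz(yaw) Ry(pitch) Rx(roll)).
In Python, from cell import monitor, viewer, robot gives the robot as it stands.
- The arm moves only by the tool move_arm, never from a script. Its argument "deltas" is a list of rows, each an object of numbers: "x", "y", "z": the shift along the tool's x, y, z in m; "wx", "wy", "wz": the turn, a rotation vector about the tool's x, y, z in degrees; "hand": the opening, from 0 (shut) to 1 (fully open). In form: [{"x": .., "y": .., "z": .., "wx": .., "wy": .., "wz": .., "hand": ..}, ...]. A call has 1 to 8 rows; each row is the pose to reach, as a shift and turn from the pose commanded when the call began, along the tool's axes at that moment; what a row does not reach only later rows make up. A row lasts 1/8 s, in which the tool goes at most 62.5 mm and 10.7 degrees, less where a joint would pass 70% of its speed; a pose out of reach is approached as far as the arm can. A call with a gripper value outside its range is refused whole. The fingers move at their own pace and stop on an object; "grip_force" is the grip in N (left out, the last holds). Time passes only in rows, so rows that repeat a pose let the fingers close. It gives the time, the measured TCP pose, the force and the opening at its end, in the units of the state.
- monitor.observe(): the state, without advancing time (a new reading comes with each control period).
- viewer.read_camera(name): name is "side" or "top" or "wrist"; returns the picture (420x560x3 uint8, red, green, blue); there is no depth.
- viewer.camera_params(name): a dict with "camera_matrix" (3x3 intrinsics, pixels), "k1" (the pictures are not rectified: a ray, as slopes to the right and down, at radius r is drawn at 1 + k1 r^2 times it, then the intrinsics apply), "R" (3x3) and "t" (3): a world point X has camera coordinates R X + t. Camera axes: x right, y down, z forward; pixel columns grow to the right and rows downward; lengths in m; the calibration is good to about 2 mm. A picture is of the moment at which its call begins: read the wrist's pose just before it. camera_params takes no time and is no camera call; for the wrist camera it gives the pose at the moment of the call.
- robot.hand_in(): hands the job in, once; it reports no verdict.
The state is a dict: "time": time; "qpos": joint angles; "qvel": joint speeds; "joint_efforts": joint torques, N m; "tool_pos": TCP position; "tool_rot": TCP orientation; "contact_force": force on the tool from outside, world axes, zero at the start; "torque": the same for the moment, N m; "opening": finger opening in m.
Only numpy, scipy, OpenCV 4.12 (cv2) and the standard library are available. Lean on these libraries where they do the work, as an engineer would, in place of code of your own. Each camera call takes 0.05 s, during which the arm holds its last target. There are 200 camera calls.

### The job

Unhook the wide empty bin from the slotted rack: it must be raised a little and tilted front up before its hooks come out from behind the lip. Stand it upright in the middle of the black rubber mat and let go, then lay the white ceramic stick from the desk flat in it. Leave the narrow bin hanging, and the pin gauge, V-block, tweezers and calculator where they lie.

Things in the scene. Friction and masses are not known exactly. Their poses are not given: they have to be found in the camera images.
- wide_bin_center (a point): Wide grey open bin, 124 mm wide (y), 60 mm high, 0.16-0.22 kg, walls and floor 3 mm. Point 30 mm above its underside, mid-width, 45 mm in front of its back face; z up, +x to its back (the rack), -x its front. Inner floor 118 (y) x 72 mm, x -30 to +42. Front wall leans out 22 deg from vertical: foot x = -30, rim x = -52 mm, 56 mm above the underside
- wide_bin_grip (a point): Middle of the wide bin's grip (bin axes): the top 20 mm of the leaning front wall, 10 mm thick, nearly full width. 10 mm below the rim along the wall; 49 mm in front of, 16 mm above the centre point. One finger inside, one in front; fingers pointing down and towards the bin's back, 22 deg from vertical, lie flat on it
- wide_bin_hook (a point): Tip of the wide bin's hooks (bin axes, mid-width). Two tabs 22 mm wide, at y = -42 and +42 mm: each goes back level from the top of the back wall, 4 mm thick, underside 56 mm above the bin's, and ends in an upright tongue 3 mm thick whose tip is 83 mm above the bin's underside; tongue's middle 50.5 mm behind the centre point
- rack_slot (a point): Lower front edge of the rack's upper slot, mid-width (fixed; x away from the front, y along the slot, z up). The front sheet is 3 mm thick, the slot 20 mm high, the hollow behind it 22 mm deep, from 14 mm below to 14 mm above the slot. Bins rest on the lower edge, back face on the sheet, tongues 7 mm up behind the upper lip: no way straight out, 7 mm of lift at most
- rack: Fixed bench rack, an upright slotted aluminium panel 258 mm wide, 223 mm high, on a steel foot; origin under the foot, front face at x = 30 mm, upper slot 180 to 200 mm up. A bin comes out if raised 3 mm, tilted front up about the slot's upper lip (20 deg barely clears, 33 is easy), then drawn out along its own tongues, forward and down, by 18 mm
- mat: Black rubber mat on the desk to the left of the rack, fixed, 160 mm (x) by 150 mm (y), 3 mm thick; origin in the middle of its underside. The desk's divider wall, 0.34 m high, runs parallel to the rack's front about 0.23 m before it and before the mat's middle (robot side): keep hand and arm clear of it
- stick_center (a point): White square ceramic dressing stick lying flat on the bare desk left of the mat, 102 mm long (y), 11 mm wide (x), 9 mm high, 22 g; this point is its centre; grasp it across its width
- narrow_bin_center (a point): The narrow bin, like the wide one but 76 mm wide; hangs in the same slot with a steel gauge block in it and stays there. Point 30 mm above its underside
- pin_gauge: hexagonal holder with a thin steel pin at each end, 82 mm long, 10 mm high, lying between mat and divider
- tweezers: spring tweezers, 124 mm long, 10 mm high, lying between mat and divider
- calculator: pocket calculator, 112 x 70 x 12 mm, lying between rack and divider
- v_block: ground steel V-block, 46 x 38 mm, 32 mm high, lying near the divider

How it is judged:
By the outcome, as a careful person would: the job done as asked, in the order asked, and still so for the second after the job is handed in, with the robot touching nothing.
It also fails if it takes over 66 s, if anything falls off the work surface, if the arm or the gripper's body presses on something with over 40 N, if the wrist force passes 120 N, or if a joint passes its speed limit or range.

## Working session

There is one attempt and no reset: what is moved stays moved. The work goes in short steps, Python scripts to look and compute and a tool call to move; the robot and the scene stay as the last step left them, time stands still between calls to the robot, and variables do not carry over. Pictures are saved under pics/ and viewed, about 8 in all and at most 12, crops included, and the job is handed in when it is done.

Besides the shell and the picture viewer there is one more tool, called after ">>>" as name(argument=value, ...), one argument or row to a line, values as JSON. move_arm: Moves the arm, as the interface text tells. Its arguments: {"type":"object","properties":{"deltas":{"type":"array","items":{"type":"object","properties":{"x":{"type":"number"},"y":{"type":"number"},"z":{"type":"number"},"wx":{"type":"number"},"wy":{"type":"number"},"wz":{"type":"number"},"hand":{"type":"number"}}}},"grip_force":{"type":"number"}},"required":["deltas"]}

```bash
ls; mkdir -p pics; cat > h.py <<'E'
import numpy as np, cv2
from cell import monitor, viewer, robot
from scipy.spatial.transform import Rotation as Rn
def ray(p,uv):
    K=np.array(p["camera_matrix"]);k=p["k1"];R=np.array(p["R"]);t=np.array(p["t"])
    d=np.linalg.solve(K,[uv[0],uv[1],1])[:2];u=d.copy()
    for _ in range(30): u=d/(1+k*(u@u))
    return -R.T@t, R.T@np.array([u[0],u[1],1])
def onz(p,uv,z):
    o,d=ray(p,uv);return o+d*(z-o[2])/d[2]
def onx(p,uv,x):
    o,d=ray(p,uv);return o+d*(x-o[0])/d[0]
def tri(p1,a,p2,b):
    o1,d1=ray(p1,a);o2,d2=ray(p2,b);d1/=np.linalg.norm(d1);d2/=np.linalg.norm(d2)
    s=np.linalg.lstsq(np.c_[d1,-d2],o2-o1,rcond=None)[0]
    A=o1+d1*s[0];B=o2+d2*s[1];return (A+B)/2,np.linalg.norm(A-B)
def proj(p,X):
    K=np.array(p["camera_matrix"]);c=np.array(p["R"])@X+np.array(p["t"]);u=c[:2]/c[2];u=u*(1+p["k1"]*(u@u))
    return (K@[u[0],u[1],1])[:2]
def snap(n,f):
    p=viewer.camera_params(n);im=viewer.read_camera(n);cv2.imwrite(f"pics/{f}.png",im[:,:,::-1]);return p,im
def tool(): s=monitor.observe();return np.array(s["tool_pos"]),Rn.from_euler("xyz",s["tool_rot"]).as_matrix()
E
python3 - <<'E'
from h import *
np.set_printoptions(precision=4,suppress=True)
for n in("side","top","wrist"):
    p,im=snap(n,n+"0");print(n,p["camera_matrix"],p["k1"],-np.array(p["R"]).T@p["t"]);print(np.array(p["R"]))
s=monitor.observe();print(s,robot.hold_point_z)
E
```

```text
pics
side [[464.2146   0.     280.5421]
 [  0.     464.2146 206.1547]
 [  0.       0.       1.    ]] -0.1553845855734077 [1.163  0.4945 0.5823]
[[-0.7445  0.6675  0.0132]
 [ 0.2884  0.3393 -0.8954]
 [-0.6022 -0.6628 -0.4451]]
top [[538.4639   0.     280.3508]
 [  0.     538.4639 210.2451]
 [  0.       0.       1.    ]] -0.19167259691710206 [ 0.3739 -0.1942  1.2278]
[[ 0.0241 -0.9994 -0.0252]
 [-0.9889 -0.0201 -0.1474]
 [ 0.1468  0.0284 -0.9888]]
wrist [[316.8496   0.     279.4263]
 [  0.     316.8496 212.483 ]
 [  0.       0.       1.    ]] -0.05525908000414802 [0.1132 0.5176 0.3838]
[[ 0.3469  0.9379 -0.0015]
 [ 0.9032 -0.3336  0.27  ]
 [ 0.2527 -0.095  -0.9629]]
{'time': 0.15, 'qpos': array([ 1.07  ,  0.3425,  1.5248, -0.    ,  1.2754, -0.146 ]), 'qvel': array([-0.0022, -0.0015, -0.0035,  0.0006,  0.0005,  0.0014]), 'joint_efforts': array([  0.0016, -43.147 , -24.4354,   0.0717,   0.0539,  -0.0001]), 'tool_pos': array([0.1822, 0.4921, 0.2262]), 'tool_rot': array([-3.1405, -0.0001,  2.7868]), 'contact_force': array([0.3901, 0.0259, 0.0637]), 'torque': array([-0.0646, -0.0373, -0.0158]), 'opening': 0.09195591260170392} 0.0188
```

```bash
python3 -c "
import cv2
a=cv2.imread('pics/side0.png');b=cv2.imread('pics/top0.png')
"
```

```text
(no output)
```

View pics/side0.png

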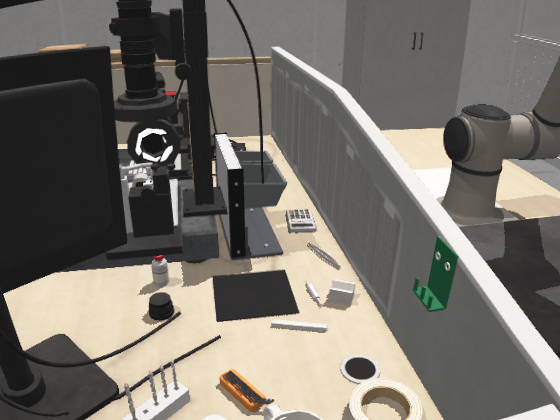

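View pics/top0.png

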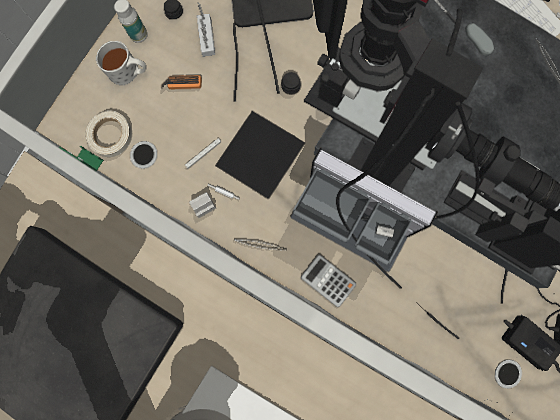

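Side view: rack edge-on at (240,200), wide bin at (265,180), mat (255,295), stick (300,326), and the divider to the right. Top view: wide bin about (330,210), narrow bin with its block at (385,230), mat (260,153), stick (203,152). I'll zoom in on these.

```bash
python3 - <<'E'
import cv2,numpy as np
a=cv2.imread('pics/top0.png')[130:280,280:450];b=cv2.imread('pics/side0.png')[120:270,200:330]
A=cv2.resize(a,None,fx=2.6,fy=2.6,interpolation=2);B=cv2.resize(b,None,fx=2.6,fy=2.6,interpolation=2)
cv2.imwrite('pics/z.png',np.hstack([A,B])); print(A.shape,B.shape)
E
python3 - <<'E'
from h import *
np.set_printoptions(precision=4,suppress=True)
for n in("side","top"):
    p=viewer.camera_params(n);im=cv2.imread(f"pics/{n}0.png");g=im.max(2)
    seed=(255,300) if n=="side" else (260,155)
    m=((g<60)*255).astype('uint8');_,l=cv2.connectedComponents(m);mm=(l==l[seed[1],seed[0]]).astype('uint8')
    mm=cv2.morphologyEx(mm,cv2.MORPH_OPEN,np.ones((5,5)))
    c=max(cv2.findContours(mm,0,2)[0],key=cv2.contourArea);q=cv2.approxPolyDP(c,6,True)[:,0];print(n,"mat",cv2.contourArea(c),q.tolist())
    W=np.array([onz(p,x,.003) for x in q.astype(float)]);print(W)
    # stick
    h=cv2.cvtColor(im,cv2.COLOR_BGR2HSV);x0,y0=(265,318) if n=="side" else (180,132)
    r=h[y0:y0+18,x0:x0+70] if n=="side" else h[y0:y0+40,x0:x0+45]
    m=((r[...,1]<45)&(r[...,2]>120)).astype('uint8')
    nn,l,st,ce=cv2.connectedComponentsWithStats(m);k=1+st[1:,4].argmax();ys,xs=np.where(l==k)
    P=np.array([onz(p,(x+x0,y+y0),.0075) for x,y in zip(xs,ys)])[:,:2]
    rc=cv2.minAreaRect((P*1000).astype('float32'));print("stick",st[k],P.mean(0),rc, cv2.boxPoints(rc).tolist())
E
```

```text
(390, 442, 3) (390, 338, 3)
side mat 3278.0 [[284, 271], [213, 277], [217, 320], [296, 312]]
[[ 0.587  -0.1252  0.003 ]
 [ 0.7184 -0.2074  0.003 ]
 [ 0.7932 -0.0863  0.003 ]
 [ 0.6636 -0.0062  0.003 ]]
stick [   0    0   70   18 1000] [0.6891 0.0318] ((690.2881469726562, 32.76771545410156), (47.45158004760742, 130.46995544433594), 48.641014099121094) [[625.6463623046875, 58.06513977050781], [723.5750732421875, -28.1461181640625], [754.929931640625, 7.4702911376953125], [657.001220703125, 93.68154907226562]]
top mat 3982.5 [[251, 113], [218, 167], [269, 196], [302, 141]]
[[ 0.7887 -0.0834  0.003 ]
 [ 0.6553 -0.0104  0.003 ]
 [ 0.5885 -0.132   0.003 ]
 [ 0.7214 -0.206   0.003 ]]
stick [  4   6  37  31 229] [0.6876 0.0273] ((684.7447509765625, 24.04939079284668), (22.608442306518555, 104.0384292602539), 41.899925231933594) [[641.5908203125, 55.21862030029297], [711.0709228515625, -22.218473434448242], [727.898681640625, -7.119838714599609], [658.4185791015625, 70.31725311279297]]
```

View pics/z.png

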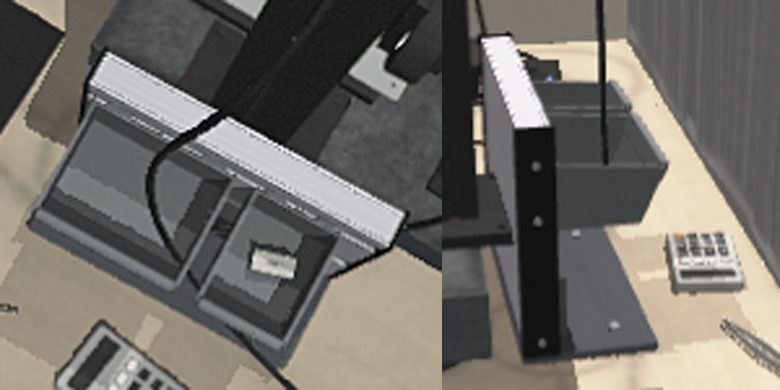

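Zoom: the wide bin is empty and hangs to the left. A black cable loops over the wide bin, so I need its height. Rack top corners and bin rim corners are clear in both views.

```bash
python3 - <<'E'
from h import *
np.set_printoptions(precision=4,suppress=True)
T=viewer.camera_params("top");S=viewer.camera_params("side")
zt=lambda x,y:(280+x/2.6-.3,130+y/2.6-.3); zs=lambda x,y:(200+(x-442)/2.6-.3,120+y/2.6-.3)
for nm,a,h in(("rackFL",(90,90),.223),("rackFR",(398,248),.223),("rackBL",(105,52),.223),("rackBR",(408,210),.223),("wideFL",(30,222),.18),("wideFR",(183,288),.18),("narFL",(198,300),.18),("narFR",(292,352),.18)):
    print(nm,onz(T,zt(*a),h))
print("tri wideFL",tri(T,zt(30,222),S,zs(667,165)),"rackFL",tri(T,zt(90,90),S,zs(553,127)))
print("rackFL side",onz(S,zs(553,127),.223),"rackBL",onz(S,zs(515,128),.223),"rackFR",onz(S,zs(510,35),.223))
# cable
side=[(235,3),(240,20),(247,45),(255,65),(259,80),(261,100),(262,130),(262,150),(262,180)]
top=[(376,168),(360,178),(346,186),(339,195),(338,205),(341,215),(346,226),(353,238),(362,248),(370,257),(378,265),(386,274),(395,284)]
import itertools
sd=np.array([np.array(side[i])*(1-f)+np.array(side[i+1])*f for i in range(len(side)-1) for f in np.linspace(0,1,8)])
for t in top:
    g=[tri(T,t,S,s) for s in sd];k=np.argmin([x[1] for x in g]);print(t,sd[k],g[k])
E
```

```text
rackFL [ 0.6132 -0.2282  0.223 ]
rackFR [ 0.5005 -0.4551  0.223 ]
rackBL [ 0.6423 -0.2389  0.223 ]
rackBR [ 0.5287 -0.4631  0.223 ]
wideFL [ 0.5203 -0.1857  0.18  ]
wideFR [ 0.4726 -0.3017  0.18  ]
narFL [ 0.4638 -0.3131  0.18  ]
narFR [ 0.4259 -0.3843  0.18  ]
tri wideFL (array([ 0.5233, -0.1878,  0.1737]), np.float64(0.005907408295667284)) rackFL (array([ 0.6146, -0.2288,  0.2194]), np.float64(0.0013923955829687731))
rackFL side [ 0.6203 -0.2224  0.223 ] rackBL [ 0.6447 -0.2403  0.223 ] rackFR [ 0.504  -0.4426  0.223 ]
(376, 168) [243.      30.7143] (array([ 0.5471, -0.3068,  0.4883]), np.float64(0.0012857227596834381))
(360, 178) [250.4286  53.5714] (array([ 0.5418, -0.2895,  0.4424]), np.float64(0.0008577046790580586))
(346, 186) [257.8571  75.7143] (array([ 0.5373, -0.2722,  0.3978]), np.float64(0.0010284906854857525))
(339, 195) [261. 100.] (array([ 0.5328, -0.2661,  0.3457]), np.float64(0.0007481495078862599))
(338, 205) [262.     132.8571] (array([ 0.5276, -0.2701,  0.27  ]), np.float64(0.00045999749243915095))
(341, 215) [262.     158.5714] (array([ 0.5188, -0.2812,  0.2037]), np.float64(0.000759842041170329))
(346, 226) [262. 180.] (array([ 0.5055, -0.2971,  0.1409]), np.float64(0.00024590747946980876))
(353, 238) [262. 180.] (array([ 0.4853, -0.3155,  0.1286]), np.float64(0.007398929174197151))
(362, 248) [262. 180.] (array([ 0.4668, -0.3364,  0.1165]), np.float64(0.009316698390575496))
(370, 257) [262. 180.] (array([ 0.4498, -0.3553,  0.1054]), np.float64(0.011205669087854418))
(378, 265) [262. 180.] (array([ 0.4341, -0.374 ,  0.0949]), np.float64(0.011601924471321618))
(386, 274) [262. 180.] (array([ 0.4165, -0.3937,  0.0835]), np.float64(0.013520011205998729))
(395, 284) [262. 180.] (array([ 0.3964, -0.4163,  0.0704]), np.float64(0.015513071216147865))
```

>>> move_arm(
  deltas=[
    {"z": -0.06},
    {"z": -0.12},
    {"z": -0.18},
    {"z": -0.24},
    {"z": -0.29},
  ],
)

```text
schema error: expected keys x, y, z, wx, wy, wz, hand
```

```bash
cat >> h.py <<'E'
def delta(P,Rt):
    p,R=tool();v=R.T@(np.array(P)-p);w=np.degrees(Rn.from_matrix(R.T@Rt).as_rotvec())
    print("shift",v.round(4),"rot",w.round(2),"|",round(np.linalg.norm(v),4),round(np.linalg.norm(w),1))
def orient(yaw,tilt):
    # yaw of rack x-axis (deg); tool z = sin(tilt) x' - cos(tilt) z, tool y along +x', tool x along +y'
    c,s=np.cos(np.radians(yaw)),np.sin(np.radians(yaw));X=np.array([c,s,0]);Y=np.array([-s,c,0]);t=np.radians(tilt)
    z=np.sin(t)*X-np.cos(t)*np.array([0,0,1]);y=np.cos(t)*X+np.sin(t)*np.array([0,0,1]);return np.c_[Y,y,z]
E
python3 -c "
from h import *
print(np.linalg.det(orient(-28,20)),tool()[0]);delta([.53,-.11,.45],orient(-28.5,0));print(monitor.observe()['qpos'])"
```

```text
1.0000000000000002 [0.18221775 0.49205081 0.22623894]
shift [-0.5352 -0.444  -0.2233] rot [-5.000e-02  5.000e-02  9.817e+01] | 0.7304 98.2
[ 1.07002466e+00  3.42517331e-01  1.52476670e+00 -2.88682648e-05
  1.27540149e+00 -1.45991733e-01]
```

>>> move_arm(
  deltas=[
    {"x": 0,"y": 0,"z": -0.06,"wx": 0,"wy": 0,"wz": 10,"hand": 1},
    {"x": 0,"y": 0,"z": -0.12,"wx": 0,"wy": 0,"wz": 20,"hand": 1},
    {"x": -0.02,"y": -0.02,"z": -0.17,"wx": 0,"wy": 0,"wz": 30,"hand": 1},
    {"x": -0.06,"y": -0.05,"z": -0.21,"wx": 0,"wy": 0,"wz": 40,"hand": 1},
    {"x": -0.1,"y": -0.08,"z": -0.24,"wx": 0,"wy": 0,"wz": 50,"hand": 1},
    {"x": -0.15,"y": -0.12,"z": -0.26,"wx": 0,"wy": 0,"wz": 60,"hand": 1},
    {"x": -0.19,"y": -0.16,"z": -0.27,"wx": 0,"wy": 0,"wz": 70,"hand": 1},
    {"x": -0.24,"y": -0.2,"z": -0.27,"wx": 0,"wy": 0,"wz": 80,"hand": 1},
  ],
)

```text
time: 1.15
tool_pos: [0.3376, 0.221, 0.4976]
tool_rot: [3.14, -0.001, 1.385]
contact_force: [1.0, 0.7, -1.4]
opening: 0.0919
```

```bash
python3 -c "
from h import *
print(tool()[0]);delta([.53,-.11,.45],orient(-28.5,0));s=monitor.observe();print(s['qpos'],s['time'])"
```

```text
[0.33755695 0.22102339 0.49760921]
shift [-0.2899  0.2501  0.0477] rot [ 0.09 -0.09 17.88] | 0.3858 17.9
[3.89144615e-01 4.56698606e-02 1.17342395e+00 1.01082756e-04
 1.92035511e+00 5.74519789e-01] 1.15
```

>>> move_arm(
  deltas=[
    {"x": -0.04,"y": 0.04,"z": 0.0,"wx": 0,"wy": 0,"wz": 4,"hand": 1},
    {"x": -0.08,"y": 0.07,"z": 0.0,"wx": 0,"wy": 0,"wz": 8,"hand": 1},
    {"x": -0.12,"y": 0.11,"z": 0.0,"wx": 0,"wy": 0,"wz": 12,"hand": 1},
    {"x": -0.16,"y": 0.14,"z": 0.0,"wx": 0,"wy": 0,"wz": 16,"hand": 1},
    {"x": -0.2,"y": 0.18,"z": 0.02,"wx": 0,"wy": 0,"wz": 18,"hand": 1},
    {"x": -0.24,"y": 0.21,"z": 0.04,"wx": 0,"wy": 0,"wz": 18,"hand": 1},
    {"x": -0.27,"y": 0.24,"z": 0.07,"wx": 0,"wy": 0,"wz": 18,"hand": 1},
    {"x": -0.27,"y": 0.24,"z": 0.1,"wx": 0,"wy": 0,"wz": 18,"hand": 1},
  ],
)

```text
time: 2.15
tool_pos: [0.5258, -0.0886, 0.3939]
tool_rot: [-3.139, 0.001, 1.073]
contact_force: [0.3, -0.1, -0.4]
opening: 0.0916
```

```bash
python3 -c "
from h import *
p,im=snap('wrist','w1');t=snap('top','t1')[1];import json;json.dump({k:np.array(v).tolist() for k,v in p.items()},open('w1.json','w'))
cv2.imwrite('pics/c1.png',np.hstack([cv2.resize(im,None,fx=.99,fy=.99),t[80:300,200:440].repeat(1,0) if 0 else cv2.resize(t[100:300,200:400],(220,416))[:416]])[:,:,::-1][:415]) if 0 else None
s=monitor.observe();print(s['qpos'],s['time'],s['tool_pos'])"
```

```text
[-3.07760491e-01  2.91722982e-01  1.14884023e+00  1.54780893e-04
  1.70917928e+00  1.87945605e-01] 2.25 [ 0.52388765 -0.08630506  0.39283314]
```

View pics/w1.png

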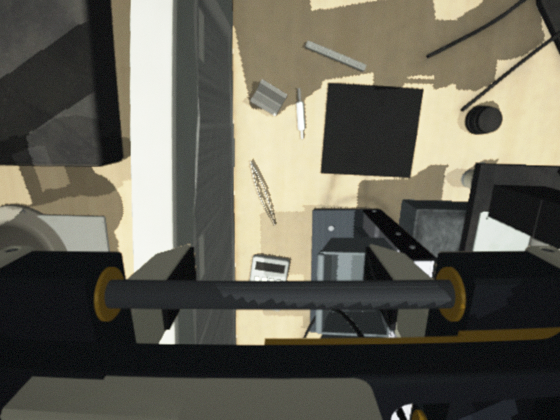

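Wrist view: mat with corners about (328,82), (422,89), (417,178), (321,173), and stick (335,55). The bin is hidden behind the hand. I'll shift over the left part of the bin to see its rim.

>>> move_arm(
  deltas=[
    {"x": -0.05,"y": 0.02,"z": 0,"wx": 0,"wy": 0,"wz": 0,"hand": 1},
    {"x": -0.1,"y": 0.04,"z": 0.0,"wx": 0,"wy": 0,"wz": 0,"hand": 1},
    {"x": -0.11,"y": 0.05,"z": 0.0,"wx": 0,"wy": 0,"wz": 0,"hand": 1},
    {"x": -0.11,"y": 0.05,"z": 0.0,"wx": 0,"wy": 0,"wz": 0,"hand": 1},
  ],
)

```text
time: 2.75
tool_pos: [0.517, -0.2066, 0.3974]
tool_rot: [3.141, -0.0, 1.076]
contact_force: [-1.0, 0.8, 0.1]
opening: 0.0918
```

```bash
python3 - <<'E'
from h import *
import json
np.set_printoptions(precision=4,suppress=True)
p,im=snap('wrist','w2');json.dump({k:np.array(v).tolist() for k,v in p.items()},open('w2.json','w'))
cv2.imwrite('pics/w2z.png',cv2.resize(im[80:330,130:460],None,fx=2.4,fy=2.4,interpolation=2)[:,:,::-1])
print(tool()[0])
p=json.load(open('w1.json'));im=cv2.imread('pics/w1.png');m=(im.max(2)<50).astype('uint8');_,l=cv2.connectedComponents(m)
c=max(cv2.findContours((l==l[130,370]).astype('uint8'),0,1)[0],key=cv2.contourArea)
W=np.array([onz(p,x,.003)[:2] for x in c[:,0].astype(float)]);print("mat",cv2.minAreaRect((W*1000).astype('float32')))
E
```

```text
[ 0.517  -0.2057  0.3974]
mat ((688.5166625976562, -107.81111145019531), (146.24801635742188, 155.54232788085938), 58.80259323120117)
```

View pics/w2z.png

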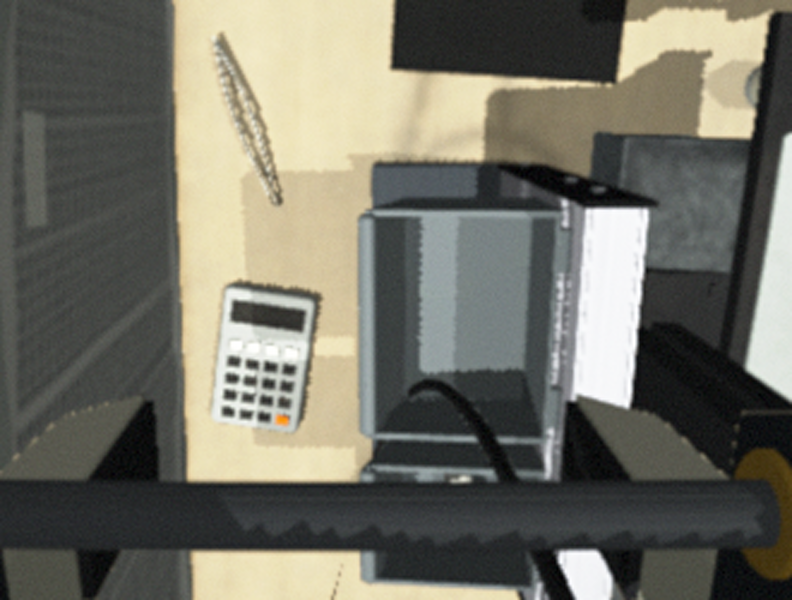

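Zoom: wide bin rim corners front-left (361,212) and front-right (365,437), rack top front edge from (578,208) down to about (572,400). The cable pierces the bin floor, so it is visual only. The mat's near edge is at the top.

```bash
python3 - <<'E'
from h import *
import json
np.set_printoptions(precision=4,suppress=True)
p=json.load(open('w2.json'));z=lambda x,y:(130+x/2.4-.3,80+y/2.4-.3)
T=viewer.camera_params("top");S=viewer.camera_params("side")
P={}
for nm,a,h in(("FL",(359,212),.18),("FR",(364,437),.18),("BL",(556,210),.184),("BR",(546,438),.184),("rackFL",(576,206),.223),("rackBL",(648,206),.223),("rackFm",(566,440),.223),("rackBm",(634,400),.223)):
    P[nm]=onz(p,z(*a),h);print(nm,P[nm])
ang=lambda a,b:np.degrees(np.arctan2(*(P[a]-P[b])[1::-1]))-90
print(ang("FL","FR"),ang("BL","BR"),ang("rackFL","rackFm"),ang("rackBL","rackBm"))
zt=lambda x,y:(280+x/2.6-.3,130+y/2.6-.3); zs=lambda x,y:(200+(x-442)/2.6-.3,120+y/2.6-.3)
print("FL w/side",tri(p,z(359,212),S,zs(667,165)),"w/top",tri(p,z(359,212),T,zt(30,222)))
print("rackFL w/side",tri(p,z(576,206),S,zs(553,127)))
# divider edge w1 z=.34
q=json.load(open('w1.json'));print("divider", onz(q,(180,0),.34),onz(q,(176,240),.34),onz(q,(235,0),0.0),onz(q,(235,340),0))
s=monitor.observe();print(s['contact_force'],s['torque'])
E
```

```text
FL [ 0.5266 -0.1869  0.18  ]
FR [ 0.4717 -0.2943  0.18  ]
BL [ 0.6124 -0.2312  0.184 ]
BR [ 0.5575 -0.3395  0.184 ]
rackFL [ 0.6144 -0.2244  0.223 ]
rackBL [ 0.6426 -0.2395  0.223 ]
rackFm [ 0.5648 -0.3244  0.223 ]
rackBm [ 0.6016 -0.3211  0.223 ]
-27.076441261884433 -26.84366439617169 -26.374529629341744 -26.67489266769641
FL w/side (array([ 0.5266, -0.1878,  0.175 ]), np.float64(0.0008947784893504116)) w/top (array([ 0.5242, -0.1874,  0.1602]), np.float64(0.004352284695636132))
rackFL w/side (array([ 0.6159, -0.2261,  0.2203]), np.float64(0.0026564256619654738))
divider [0.5419 0.0682 0.34  ] [ 0.4562 -0.0594  0.34  ] [0.5878 0.1746 0.    ] [ 0.2734 -0.3573  0.    ]
[ 0.0576  0.2701 -0.2683] [-0.1198  0.0694 -0.0071]
```

Rack yaw is about -26.8° and mat about -30°. Before tilting next to the divider I need to see how big the hand is, so I'll look from the side.

```bash
python3 - <<'E'
from h import *
p,im=snap('side','s2')
cv2.imwrite('pics/s2z.png',cv2.resize(im[0:260,130:480],None,fx=2.2,fy=2.2,interpolation=2)[:,:,::-1])
R=tool();o,M=R
for s in (0,.019,.066,.12,.16,.2,.25):
  for y in(-.095,0,.095): print(s,y,((proj(p,o+M@[0,y,-s])-[130,0])*2.2).round())
E
```

```text
0 -0.095 [441. 172.]
0 0 [344. 175.]
0 0.095 [242. 179.]
0.019 -0.095 [442. 152.]
0.019 0 [344. 154.]
0.019 0.095 [242. 158.]
0.066 -0.095 [444. 102.]
0.066 0 [345. 103.]
0.066 0.095 [241. 105.]
0.12 -0.095 [447.  42.]
0.12 0 [346.  41.]
0.12 0.095 [240.  42.]
0.16 -0.095 [449.  -3.]
0.16 0 [347.  -5.]
0.16 0.095 [239.  -5.]
0.2 -0.095 [451. -49.]
0.2 0 [348. -52.]
0.2 0.095 [239. -54.]
0.25 -0.095 [ 454. -107.]
0.25 0 [ 349. -112.]
0.25 0.095 [ 238. -115.]
```

View pics/s2z.png

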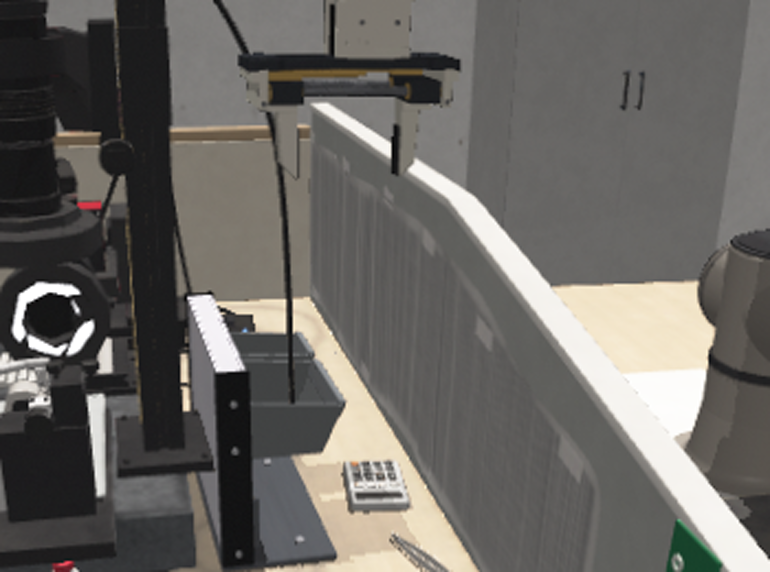

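The wide part of the hand is only about 45 mm deep (rows 52–103), so a 22° tilt leaves about 17 mm to the divider. Plan: come straight down over the rim, then tilt into the grasp.

```bash
cat >> h.py <<'E'
YAW=-26.8; GX,GY=.559,.012
def W(x,y,z,yaw=YAW):
    c,s=np.cos(np.radians(yaw)),np.sin(np.radians(yaw));return np.array([c*x-s*y,s*x+c*y,z])
def tgt(x,y,z,tilt,yaw=YAW,hold=.0188):
    M=orient(yaw,tilt);return W(x,y,z,yaw)+M[:,2]*hold,M   # grasp point given
E
python3 - <<'E'
from h import *
delta(*tgt(GX,GY,.225,0));print(tool()[0],monitor.observe()['qpos'])
E
```

```text
shift [-0.0379  0.0059  0.1912] rot [ 0.04 -0.04 -1.45] | 0.195 1.5
[ 0.51695009 -0.20519391  0.39739102] [-5.16027005e-01  3.39447417e-01  1.06955603e+00  6.46490072e-04
  1.73194721e+00 -2.28250513e-02]
```

>>> move_arm(
  deltas=[
    {"x": -0.02,"y": 0.004,"z": 0.02,"wx": 0,"wy": 0,"wz": -1,"hand": 1},
    {"x": -0.038,"y": 0.006,"z": 0.05,"wx": 0,"wy": 0,"wz": -1.5,"hand": 1},
    {"x": -0.038,"y": 0.006,"z": 0.09,"wx": 0,"wy": 0,"wz": -1.5,"hand": 1},
    {"x": -0.038,"y": 0.006,"z": 0.13,"wx": 0,"wy": 0,"wz": -1.5,"hand": 1},
    {"x": -0.038,"y": 0.006,"z": 0.16,"wx": 0,"wy": 0,"wz": -1.5,"hand": 1},
    {"x": -0.038,"y": 0.006,"z": 0.18,"wx": 0,"wy": 0,"wz": -1.5,"hand": 1},
    {"x": -0.038,"y": 0.006,"z": 0.191,"wx": 0,"wy": 0,"wz": -1.5,"hand": 1},
    {"x": -0.038,"y": 0.006,"z": 0.191,"wx": 0,"wy": 0,"wz": -1.5,"hand": 1},
  ],
)

```text
time: 3.85
tool_pos: [0.5041, -0.2419, 0.2057]
tool_rot: [-3.141, -0.0, 1.104]
contact_force: [0.5, -0.6, 0.3]
opening: 0.0914
```

```bash
python3 - <<'E'
from h import *
p,im=snap('side','s3');w=snap('wrist','w3')
cv2.imwrite('pics/s3z.png',np.hstack([cv2.resize(im[60:230,190:360],(560,560),interpolation=2)])[:,:,::-1])
s=monitor.observe();print(s['tool_pos'],s['contact_force'],s['time'])
delta(*tgt(GX,GY,.171,22))
E
```

```text
[ 0.50449827 -0.24260523  0.20673182] [0.06272608 0.28899894 0.22141013] 3.95
shift [0.0011 0.0063 0.0532] rot [-2.191e+01 -0.000e+00  1.000e-02] | 0.0536 21.9
```

View pics/s3z.png

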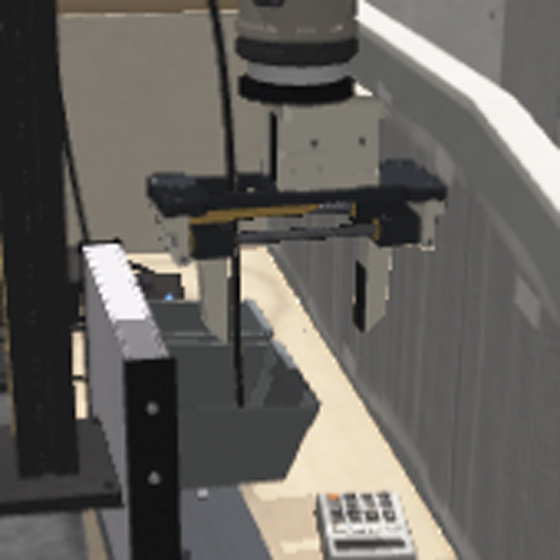

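The fingers straddle the front wall with no contact. Now I'll tilt and lower into the grasp.

>>> move_arm(
  deltas=[
    {"x": 0.001,"y": 0.002,"z": 0.012,"wx": -7,"wy": 0,"wz": 0,"hand": 1},
    {"x": 0.001,"y": 0.004,"z": 0.025,"wx": -14,"wy": 0,"wz": 0,"hand": 1},
    {"x": 0.001,"y": 0.006,"z": 0.04,"wx": -22,"wy": 0,"wz": 0,"hand": 1},
    {"x": 0.001,"y": 0.006,"z": 0.053,"wx": -22,"wy": 0,"wz": 0,"hand": 1},
    {"x": 0.001,"y": 0.006,"z": 0.053,"wx": -22,"wy": 0,"wz": 0,"hand": 0.6},
    {"x": 0.001,"y": 0.006,"z": 0.053,"wx": -22,"wy": 0,"wz": 0,"hand": 0.4},
  ],
  grip_force=6,
)

```text
time: 4.7
tool_pos: [0.5113, -0.2456, 0.1538]
tool_rot: [2.756, 0.0, 1.103]
contact_force: [-0.5, 0.2, 0.8]
opening: 0.0762
```

```bash
python3 - <<'E'
from h import *
snap('wrist','w4');snap('side','s4')
s=monitor.observe();print(s['tool_pos'],s['contact_force'],s['torque'],s['opening'],s['time'],s['qpos'])
delta(*tgt(GX,GY,.171,22))
E
```

```text
[ 0.51084    -0.24531557  0.15353191] [ 0.26981051  0.50019126 -0.63899186] [0.03560997 0.32597384 0.00734355] 0.06846522778892503 4.8 [-0.61384737  0.31438503  1.86778103  0.09948198  0.58035628 -0.21841362]
shift [ 0.0006 -0.0005 -0.0002] rot [ 0.06  0.01 -0.02] | 0.0008 0.1
```

View pics/w4.png

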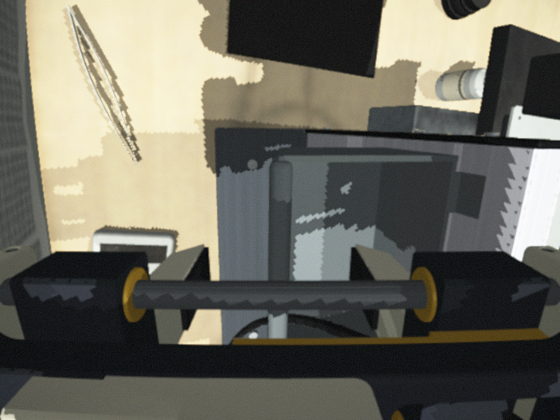

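The rim at columns 270–295 is centred between the pads (~205 and ~355), so I'll close gently and then firmly.

>>> move_arm(
  deltas=[
    {"x": 0,"y": 0,"z": 0,"wx": 0,"wy": 0,"wz": 0,"hand": 0.05},
    {"x": 0,"y": 0,"z": 0,"wx": 0,"wy": 0,"wz": 0,"hand": 0.0},
    {"x": 0,"y": 0,"z": 0,"wx": 0,"wy": 0,"wz": 0,"hand": 0.0},
    {"x": 0,"y": 0,"z": 0,"wx": 0,"wy": 0,"wz": 0,"hand": 0},
    {"x": 0,"y": 0,"z": 0,"wx": 0,"wy": 0,"wz": 0,"hand": 0},
    {"x": 0,"y": 0,"z": 0,"wx": 0,"wy": 0,"wz": 0,"hand": 0},
  ],
  grip_force=6,
)

```text
time: 5.55
tool_pos: [0.5111, -0.2455, 0.1538]
tool_rot: [2.754, 0.0, 1.102]
contact_force: [-0.7, 0.6, -1.0]
opening: 0.01
```

>>> move_arm(
  deltas=[
    {"x": 0,"y": 0,"z": 0,"wx": 0,"wy": 0,"wz": 0,"hand": 0},
    {"x": 0,"y": 0,"z": 0,"wx": 0,"wy": 0,"wz": 0,"hand": 0},
    {"x": 0,"y": 0,"z": 0,"wx": 0,"wy": 0,"wz": 0,"hand": 0},
  ],
  grip_force=35,
)

```text
time: 5.92
tool_pos: [0.511, -0.2455, 0.1538]
tool_rot: [2.754, 0.0, 1.102]
contact_force: [4.5, -2.9, 0.2]
opening: 0.01
```

```bash
python3 - <<'E'
from h import *
s=monitor.observe();print(s['tool_pos'],s['contact_force'],s['torque'],s['opening'],s['time'])
np.set_printoptions(precision=4,suppress=True)
p,R=tool();
# waypoints: offset of grasp pt in rack frame (dx,dz), bin tilt phi
M0=orient(YAW,22);g0=p-.0188*0
def wp(lift,phi,pull=0,ex=0,ez=0):
    f=np.radians(phi);r=np.array([-97,-30+lift-0.]);
    q=np.array([r[0]*np.cos(f)+r[1]*np.sin(f),-r[0]*np.sin(f)+r[1]*np.cos(f)])
    d=q-np.array([-97,-30])-pull*np.array([np.sin(f),np.cos(f)])+[ex,ez]; d/=1000
    G=p-M0[:,2]*.0188
    Gn=G+W(d[0],0,d[1]);M=orient(YAW,22-phi);P=Gn+M[:,2]*.0188
    print((lift,phi,pull,ex,ez),d.round(4),(M0.T@(P-p)).round(4),np.degrees(Rn.from_matrix(M0.T@M).as_rotvec()).round(1))
for a in [(4,0),(4,5),(4,10),(4,15),(4,20),(4,25),(4,30),(4,30,8),(4,30,16),(4,30,25),(4,30,25,-15),(4,30,25,-18,40)]: wp(*a)
E
```

```text
[ 0.51100213 -0.24550229  0.15379309] [ 4.48009371 -2.94298868  0.22138482] [-0.30347574 -0.60490437 -0.21497308] 0.009988671031630062 5.925
(4, 0, 0, 0, 0) [0.    0.004] [ 0.      0.0015 -0.0037] [0. 0. 0.]
(4, 5, 0, 0, 0) [-0.0019  0.0126] [ 0.      0.0013 -0.0124] [ 5. -0.  0.]
(4, 10, 0, 0, 0) [-0.003   0.0212] [ 0.      0.0019 -0.0211] [10. -0.  0.]
(4, 15, 0, 0, 0) [-0.0034  0.03  ] [ 0.      0.0032 -0.0297] [15. -0.  0.]
(4, 20, 0, 0, 0) [-0.003   0.0387] [ 0.      0.0053 -0.0382] [20. -0. -0.]
(4, 25, 0, 0, 0) [-0.0019  0.0474] [-0.      0.0081 -0.0464] [25. -0.  0.]
(4, 30, 0, 0, 0) [-0.     0.056] [-0.      0.0116 -0.0544] [30. -0.  0.]
(4, 30, 8, 0, 0) [-0.004   0.0491] [-0.      0.0053 -0.0495] [30. -0.  0.]
(4, 30, 16, 0, 0) [-0.008   0.0421] [-0.     -0.001  -0.0446] [30. -0.  0.]
(4, 30, 25, 0, 0) [-0.0125  0.0343] [-0.     -0.0081 -0.039 ] [30. -0.  0.]
(4, 30, 25, -15, 0) [-0.0275  0.0343] [ 0.     -0.022  -0.0447] [30. -0.  0.]
(4, 30, 25, -18, 40) [-0.0305  0.0743] [-0.     -0.0098 -0.0829] [30. -0.  0.]
```

>>> move_arm(
  deltas=[
    {"x": 0,"y": 0.0008,"z": -0.002,"wx": 0,"wy": 0,"wz": 0,"hand": 0},
    {"x": 0,"y": 0.0015,"z": -0.0037,"wx": 0,"wy": 0,"wz": 0,"hand": 0},
    {"x": 0,"y": 0.0015,"z": -0.0037,"wx": 0,"wy": 0,"wz": 0,"hand": 0},
    {"x": 0,"y": 0.0013,"z": -0.0124,"wx": 5,"wy": 0,"wz": 0,"hand": 0},
    {"x": 0,"y": 0.0019,"z": -0.0211,"wx": 10,"wy": 0,"wz": 0,"hand": 0},
    {"x": 0,"y": 0.0019,"z": -0.0211,"wx": 10,"wy": 0,"wz": 0,"hand": 0},
  ],
)

```text
time: 6.68
tool_pos: [0.5055, -0.2425, 0.1735]
tool_rot: [2.931, -0.0, 1.103]
contact_force: [6.3, -0.5, 0.3]
opening: 0.0097
```

```bash
python3 - <<'E'
from h import *
s=monitor.observe();print(s['tool_pos'],s['contact_force'],s['torque'],s['opening'],s['time'])
p,R=tool();print("axes check force in rack frame",W(0,0,0),orient(YAW,0)[:,1]@s['contact_force'])
p0=np.array([0.51100213,-0.24550229,0.15379309]);M0=orient(YAW,22)
print("moved from start (tool0 axes)",(M0.T@(p-p0)).round(4),np.degrees(Rn.from_matrix(M0.T@R).as_rotvec()).round(2))
for v,w in (((0,.0032,-.0297),15),((0,.0053,-.0382),20),((0,.0081,-.0464),25),((0,.0116,-.0544),30),((0,.0053,-.0495),30),((0,-.001,-.0446),30),((0,-.0081,-.039),30),((0,-.022,-.0447),30),((0,-.0098,-.0829),30)):
    M=orient(YAW,22-w);print(w,(R.T@(p0+M0@v-p)).round(4),np.degrees(Rn.from_matrix(R.T@M).as_rotvec()).round(1))
E
```

```text
[ 0.50547075 -0.24246448  0.1735207 ] [ 6.32537022 -0.54342738  0.26103256] [-0.25533747 -1.01580927 -0.07228767] 0.009671499052007187 6.675
axes check force in rack frame [0. 0. 0.] 5.890954950564599
moved from start (tool0 axes) [ 0.0002  0.0015 -0.0207] [ 9.92 -0.01  0.02]
15 [-0.0002  0.0001 -0.0092] [ 5.1  0.  -0. ]
20 [-0.0002  0.0007 -0.0179] [10.1  0.  -0. ]
25 [-0.0002  0.002  -0.0265] [15.1  0.  -0. ]
30 [-0.0002  0.0041 -0.035 ] [20.1 -0.  -0. ]
30 [-0.0002 -0.0013 -0.0291] [20.1 -0.  -0. ]
30 [-0.0002 -0.0066 -0.0232] [20.1 -0.  -0. ]
30 [-0.0002 -0.0127 -0.0164] [20.1 -0.  -0. ]
30 [-0.0002 -0.0273 -0.0196] [20.1 -0.  -0. ]
30 [-0.0002 -0.0219 -0.0594] [20.1 -0.  -0. ]
```

>>> move_arm(
  deltas=[
    {"x": 0,"y": 0.001,"z": -0.009,"wx": 5,"wy": 0,"wz": 0,"hand": 0},
    {"x": 0,"y": 0.002,"z": -0.018,"wx": 10,"wy": 0,"wz": 0,"hand": 0},
    {"x": 0,"y": 0.003,"z": -0.0265,"wx": 15,"wy": 0,"wz": 0,"hand": 0},
    {"x": 0,"y": 0.005,"z": -0.035,"wx": 20,"wy": 0,"wz": 0,"hand": 0},
    {"x": 0,"y": 0.005,"z": -0.035,"wx": 20,"wy": 0,"wz": 0,"hand": 0},
  ],
)

```text
time: 7.3
tool_pos: [0.5021, -0.2407, 0.2069]
tool_rot: [-3.0, -0.0, 1.103]
contact_force: [-0.6, 1.1, -2.7]
opening: 0.01
```

```bash
cat > c.py <<'E'
from h import *
s=monitor.observe();p,R=tool();X=orient(YAW,0)
print("force x'",X[:,1]@s['contact_force'],"y'",X[:,0]@s['contact_force'],"z",s['contact_force'][2],"tq",s['torque'],s['opening'],s['time'])
p0=np.array([0.51100213,-0.24550229,0.15379309]);M0=orient(YAW,22)
print("moved",(M0.T@(p-p0)).round(4),np.degrees(Rn.from_matrix(M0.T@R).as_rotvec()).round(2))
M=orient(YAW,-8)
for v in ((0,.0053,-.0495),(0,-.001,-.0446),(0,-.0081,-.039),(0,-.022,-.0447),(0,-.0098,-.0829)):
    print((R.T@(p0+M0@v-p)).round(4),np.degrees(Rn.from_matrix(R.T@M).as_rotvec()).round(1))
E
python3 c.py; python3 -c "
from h import *
snap('wrist','w5')
im=snap('side','s5')[1];cv2.imwrite('pics/s5z.png',cv2.resize(im[60:230,190:360],(600,600),interpolation=2)[:,:,::-1])"
```

```text
force x' -1.0228095797995307 y' 0.7132061537532921 z -2.653753966133701 tq [-0.12935659  0.03590326 -0.02039366] 0.009959433724666343 7.3
moved [ 0.0003  0.0105 -0.0531] [3.009e+01 2.000e-02 0.000e+00]
[-0.0003 -0.0028  0.0057] [-0.1 -0.   0. ]
[-0.0003 -0.0058  0.0131] [-0.1 -0.   0. ]
[-0.0003 -0.0091  0.0215] [-0.1 -0.   0. ]
[-0.0003 -0.024   0.0235] [-0.1 -0.   0. ]
[-0.0003 -0.0326 -0.0156] [-0.1 -0.   0. ]
```

View pics/s5z.png

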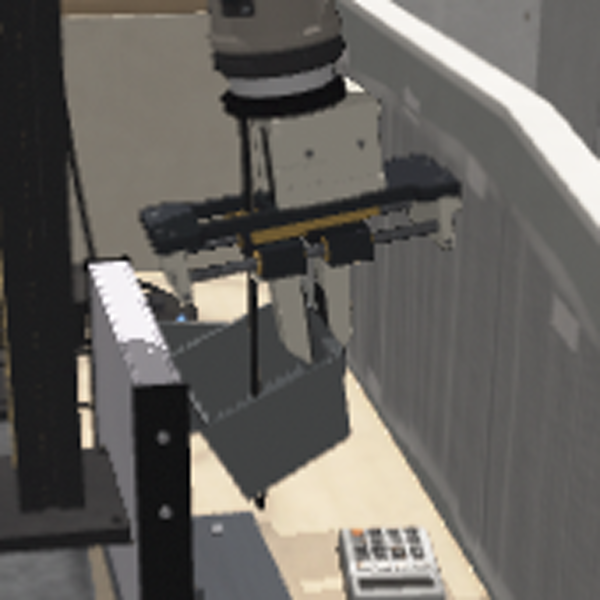

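The bin is tilted 30° and its weight hangs freely. Now I'll draw it out along its tongues.

>>> move_arm(
  deltas=[
    {"x": 0,"y": -0.0025,"z": 0.0057,"wx": 0,"wy": 0,"wz": 0,"hand": 0},
    {"x": 0,"y": -0.0055,"z": 0.0131,"wx": 0,"wy": 0,"wz": 0,"hand": 0},
    {"x": 0,"y": -0.009,"z": 0.0215,"wx": 0,"wy": 0,"wz": 0,"hand": 0},
    {"x": 0,"y": -0.009,"z": 0.0215,"wx": 0,"wy": 0,"wz": 0,"hand": 0},
    {"x": 0,"y": -0.017,"z": 0.0225,"wx": 0,"wy": 0,"wz": 0,"hand": 0},
    {"x": 0,"y": -0.024,"z": 0.0235,"wx": 0,"wy": 0,"wz": 0,"hand": 0},
    {"x": 0,"y": -0.024,"z": 0.0235,"wx": 0,"wy": 0,"wz": 0,"hand": 0},
  ],
)

```text
time: 8.28
tool_pos: [0.4775, -0.2283, 0.1887]
tool_rot: [-3.002, -0.0, 1.103]
contact_force: [-0.3, -0.2, -1.7]
opening: 0.0101
```

```bash
python3 c.py; python3 - <<'E'
from h import *
YM=-30.;C=np.array([.6885,-.1075]); 
c,s=np.cos(np.radians(YM)),np.sin(np.radians(YM));X=np.array([c,s]);Y=np.array([-s,c])
p,R=tool();g=p-R[:,2]*.0188
by=GY-.0103   # grip is this far left of bin centre
G=C-.049*X+by*Y
M=orient(YM,22);z=.003+.046+.04
P=np.array([G[0],G[1],z])+M[:,2]*.0188
print("hover",P);delta(P,M)
P2=P+[0,0,.06];M2=orient(YM,-8);delta(P2+ (M2[:,2]-M[:,2])*.0188,M2)
E
```

```text
force x' -0.14300048556423545 y' -0.35047202366478813 z -1.6594855363577699 tq [-0.13091117 -0.00185629  0.0023068 ] 0.010110071841990883 8.275
moved [ 0.0003 -0.0218 -0.0464] [29.99 -0.    0.03]
[-0.0002  0.0219 -0.0162] [ 0. -0. -0.]
[-0.0002  0.0189 -0.0088] [ 0. -0. -0.]
[-0.0003  0.0156 -0.0004] [ 0. -0. -0.]
[-0.0003  0.0007  0.0016] [ 0. -0. -0.]
[-0.0003 -0.0078 -0.0376] [ 0. -0. -0.]
hover [ 0.65301383 -0.08504906  0.07156894]
shift [0.207  0.1073 0.1032] rot [-29.98  -0.39   3.18] | 0.255 30.2
shift [0.2076 0.0896 0.0463] rot [0.01 0.44 3.14] | 0.2308 3.2
```

>>> move_arm(
  deltas=[
    {"x": 0,"y": 0.0,"z": -0.02,"wx": 0,"wy": 0,"wz": 0,"hand": 0},
    {"x": 0.03,"y": 0.001,"z": -0.03,"wx": 0,"wy": 0,"wz": 0,"hand": 0},
    {"x": 0.07,"y": 0.003,"z": -0.03,"wx": 0,"wy": 0,"wz": 0,"hand": 0},
    {"x": 0.11,"y": 0.005,"z": -0.03,"wx": 0,"wy": 0,"wz": 0,"hand": 0},
    {"x": 0.15,"y": 0.008,"z": -0.03,"wx": 0,"wy": 0,"wz": 1,"hand": 0},
    {"x": 0.18,"y": 0.035,"z": -0.02,"wx": 0,"wy": 0,"wz": 2,"hand": 0},
    {"x": 0.2,"y": 0.065,"z": 0.01,"wx": 0,"wy": 0,"wz": 3,"hand": 0},
    {"x": 0.207,"y": 0.09,"z": 0.04,"wx": 0,"wy": 0.4,"wz": 3.1,"hand": 0},
  ],
)

```text
time: 9.28
tool_pos: [0.6475, -0.0804, 0.1353]
tool_rot: [-3.003, -0.0, 1.05]
contact_force: [0.1, -0.0, -1.3]
opening: 0.0099
```

```bash
cat > m.py <<'E'
from h import *
YM=-30.;C=np.array([.6885,-.1075]); 
c,s=np.cos(np.radians(YM)),np.sin(np.radians(YM));X=np.array([c,s]);Y=np.array([-s,c])
G=C-.049*X+(GY-.0103)*Y
M=orient(YM,22)
def go(h): 
    P=np.array([G[0],G[1],.003+.046+h])+M[:,2]*.0188;print(h);delta(P,M)
s=monitor.observe();print(s['contact_force'],s['opening'],s['time'],s['tool_pos'])
E
python3 -c "
from m import *
go(.04);go(.01);go(0)"
```

```text
[ 0.12748453 -0.04700613 -1.31701908] 0.009862504897359209 9.275 [ 0.6475061  -0.08036789  0.13526062]
0.04
shift [-0.0013  0.0158  0.0621] rot [-2.994e+01 -2.000e-02  1.400e-01] | 0.0641 29.9
0.01
shift [-0.0013  0.02    0.0918] rot [-2.994e+01 -2.000e-02  1.400e-01] | 0.094 29.9
0
shift [-0.0013  0.0214  0.1017] rot [-2.994e+01 -2.000e-02  1.400e-01] | 0.1039 29.9
```

>>> move_arm(
  deltas=[
    {"x": 0,"y": 0.004,"z": 0.01,"wx": -8,"wy": 0,"wz": 0,"hand": 0},
    {"x": 0,"y": 0.008,"z": 0.02,"wx": -16,"wy": 0,"wz": 0,"hand": 0},
    {"x": -0.001,"y": 0.012,"z": 0.035,"wx": -24,"wy": 0,"wz": 0,"hand": 0},
    {"x": -0.001,"y": 0.016,"z": 0.05,"wx": -30,"wy": 0,"wz": 0,"hand": 0},
    {"x": -0.001,"y": 0.016,"z": 0.062,"wx": -30,"wy": 0,"wz": 0,"hand": 0},
    {"x": -0.001,"y": 0.018,"z": 0.08,"wx": -30,"wy": 0,"wz": 0,"hand": 0},
    {"x": -0.001,"y": 0.02,"z": 0.092,"wx": -30,"wy": 0,"wz": 0,"hand": 0},
    {"x": -0.001,"y": 0.02,"z": 0.092,"wx": -30,"wy": 0,"wz": 0,"hand": 0},
  ],
)

```text
time: 10.28
tool_pos: [0.6514, -0.0863, 0.0413]
tool_rot: [2.76, 0.001, 1.047]
contact_force: [-1.0, 0.5, -1.6]
opening: 0.0097
```

```bash
python3 -c "
from m import *
go(.01);go(0)
im=snap('side','s6')[1];w=snap('wrist','w6')[1];t=snap('top','t6')[1]
cv2.imwrite('pics/s6z.png',np.hstack([cv2.resize(im[200:350,170:340],(400,353),interpolation=2),cv2.resize(t[80:230,180:350],(400,353),interpolation=2)])[:,:,::-1])"
```

```text
[-0.99733166  0.4558526  -1.62116852] 0.009747138998238565 10.275 [ 0.65140553 -0.08633866  0.04126016]
0.01
shift [ 0.0019  0.0008 -0.    ] rot [-0.13  0.07  0.03] | 0.0021 0.1
0
shift [ 0.0019 -0.0029  0.0093] rot [-0.13  0.07  0.03] | 0.0099 0.1
```

View pics/s6z.png

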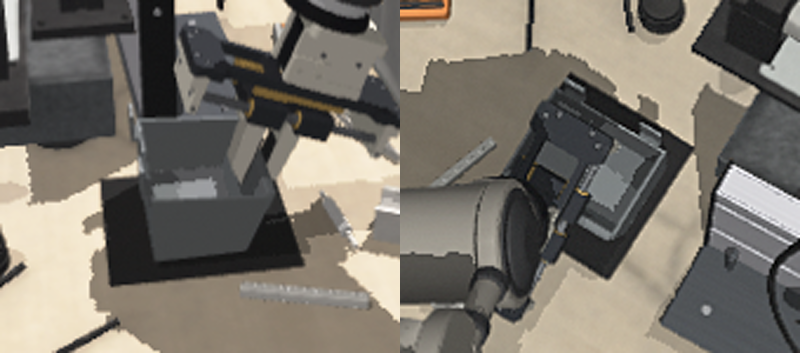

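The bin is level and above the mat, roughly centred. I'll lower until it touches.

>>> move_arm(
  deltas=[
    {"x": 0.001,"y": -0.001,"z": 0.004,"wx": 0,"wy": 0,"wz": 0,"hand": 0},
    {"x": 0.002,"y": -0.002,"z": 0.007,"wx": 0,"wy": 0,"wz": 0,"hand": 0},
    {"x": 0.002,"y": -0.003,"z": 0.0085,"wx": 0,"wy": 0,"wz": 0,"hand": 0},
    {"x": 0.002,"y": -0.003,"z": 0.0085,"wx": 0,"wy": 0,"wz": 0,"hand": 0},
  ],
)

```text
time: 10.92
tool_pos: [0.653, -0.0844, 0.0337]
tool_rot: [2.757, 0.0, 1.048]
contact_force: [-1.5, -0.8, 0.7]
opening: 0.0095
```

```bash
python3 -c "
from m import *
go(0);print(s['torque'])"
```

```text
[-1.46183109 -0.84835667  0.7197482 ] 0.009513491267320838 10.925 [ 0.65304915 -0.08441776  0.03365419]
0
shift [-0.0006 -0.0005  0.002 ] rot [ 0.04 -0.    0.05] | 0.0022 0.1
[ 0.06272527  0.32264571 -0.01129392]
```

>>> move_arm(
  deltas=[
    {"x": 0,"y": -0.0005,"z": 0.001,"wx": 0,"wy": 0,"wz": 0,"hand": 0},
    {"x": 0,"y": -0.0005,"z": 0.001,"wx": 0,"wy": 0,"wz": 0,"hand": 0},
    {"x": 0,"y": -0.0005,"z": 0.001,"wx": 0,"wy": 0,"wz": 0,"hand": 0.2},
    {"x": 0,"y": -0.0005,"z": 0.001,"wx": 0,"wy": 0,"wz": 0,"hand": 0.4},
    {"x": 0,"y": -0.0005,"z": 0.001,"wx": 0,"wy": 0,"wz": 0,"hand": 0.5},
    {"x": 0,"y": -0.0005,"z": 0.001,"wx": 0,"wy": 0,"wz": 0,"hand": 0.5},
  ],
  grip_force=10,
)

```text
time: 11.68
tool_pos: [0.6528, -0.0843, 0.032]
tool_rot: [2.758, 0.001, 1.048]
contact_force: [0.2, -0.1, -0.1]
opening: 0.0429
```

```bash
python3 -c "
from m import *
"
```

```text
[ 0.20587395 -0.10991222 -0.12667983] 0.04286413845874994 11.675 [ 0.65276491 -0.08431657  0.0320061 ]
```

>>> move_arm(
  deltas=[
    {"x": 0,"y": 0,"z": -0.03,"wx": 0,"wy": 0,"wz": 0,"hand": 0.5},
    {"x": 0,"y": 0,"z": -0.07,"wx": 0,"wy": 0,"wz": 0,"hand": 0.5},
    {"x": 0,"y": 0.01,"z": -0.12,"wx": 4,"wy": 0,"wz": 0,"hand": 0.5},
    {"x": 0.01,"y": 0.03,"z": -0.16,"wx": 10,"wy": 0,"wz": 0,"hand": 0.5},
    {"x": 0.02,"y": 0.05,"z": -0.2,"wx": 16,"wy": 0,"wz": 0,"hand": 0.5},
    {"x": 0.03,"y": 0.07,"z": -0.23,"wx": 22,"wy": 0,"wz": 0,"hand": 0.5},
    {"x": 0.03,"y": 0.07,"z": -0.23,"wx": 22,"wy": 0,"wz": 0,"hand": 0.5},
    {"x": 0.03,"y": 0.07,"z": -0.23,"wx": 22,"wy": 0,"wz": 0,"hand": 0.5},
  ],
  grip_force=10,
)

```text
time: 12.68
tool_pos: [0.6488, -0.0476, 0.27]
tool_rot: [-3.14, 0.001, 1.048]
contact_force: [0.0, 0.5, -1.3]
opening: 0.0456
```

```bash
python3 - <<'E'
from h import *
import json
p,im=snap('wrist','w7');json.dump({k:np.array(v).tolist() for k,v in p.items()},open('w7.json','w'))
s=monitor.observe();print(s['tool_pos'],s['tool_rot'],s['time'],s['qpos'],proj(p,np.array([.688,.03,.009])))
E
```

```text
[ 0.64838273 -0.04744776  0.26977639] [-3.13915787e+00  1.73525309e-03  1.04807537e+00] 12.725 [-1.90421193e-01  5.61290770e-01  1.05463277e+00 -8.46807573e-04
  1.52853678e+00  3.32338867e-01] [276.61011756 111.8862765 ]
```

View pics/w7.png

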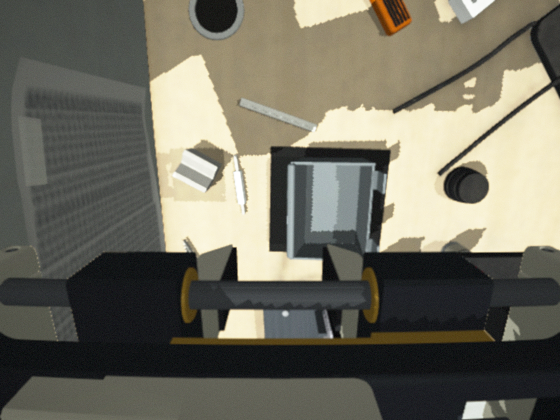

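Wrist view: the bin stands on the mat, rim (289,163)–(372,163)–(289,256). The stick runs from (239,101) to (316,129).

```bash
python3 - <<'E'
from h import *
import json
np.set_printoptions(precision=4,suppress=True)
p=json.load(open('w7.json'));im=cv2.imread('pics/w7.png');h=cv2.cvtColor(im,cv2.COLOR_BGR2HSV)
r=h[92:140,230:325];m=((r[...,1]<40)&(r[...,2]>95)).astype('uint8')
n,l,st,ce=cv2.connectedComponentsWithStats(m);k=1+st[1:,4].argmax();ys,xs=np.where(l==k);print(st[k])
P=np.array([onz(p,(x+230,y+92),.009) for x,y in zip(xs,ys)])[:,:2]
rc=cv2.minAreaRect((P*1000).astype('float32'));print("stick",P.mean(0),rc)
u,s_,v=np.linalg.svd(P-P.mean(0));print("long axis deg",np.degrees(np.arctan2(v[0,1],v[0,0])))
X=np.array([np.cos(np.radians(-30)),np.sin(np.radians(-30))]);Y=np.array([.5,.866])
c=np.array([.6885,-.1075])
for nm,a,z in(("rimFL",(288,163),.059),("rimFR",(287,257),.059),("BL",(373,163),.063),("matTL",(271,147),.003),("matTR",(391,150),.003),("matBL",(270,250),.003)):
    w=onz(p,a,z)[:2];print(nm,w,"mat frame",(w-c)@X,(w-c)@Y)
E
```

```text
[  9   6  86  42 898]
stick [0.6946 0.0168] ((688.6054077148438, 16.981151580810547), (29.46245002746582, 116.33635711669922), 45.283931732177734)
long axis deg -51.094773270718804
rimFL [ 0.6705 -0.0276] mat frame -0.05551288171321114 0.060211896569453846
rimFR [ 0.6114 -0.1296] mat frame -0.05575878173036356 -0.057713010683111035
BL [ 0.7557 -0.0757] mat frame 0.04230889900213339 0.06111690944757246
matTL [ 0.6593 -0.0047] mat frame -0.0766845128850038 0.07446819354409354
matTR [ 0.7959 -0.0871] mat frame 0.0828037137147797 0.0713534971091597
matBL [ 0.5843 -0.1299] mat frame -0.07898338342102872 -0.07150852206652243
```

```bash
python3 - <<'E'
from h import *
import json
np.set_printoptions(precision=4,suppress=True)
p=json.load(open('w7.json'));im=cv2.imread('pics/w7.png')
cv2.imwrite('pics/st.png',cv2.resize(im[85:145,225:330],None,fx=6,fy=6,interpolation=2))
a,b=[onz(p,x,.009)[:2] for x in((239,101.5),(315.5,128))];print(a,b,np.linalg.norm(a-b),(a+b)/2,np.degrees(np.arctan2(*(b-a)[::-1])))
T=viewer.camera_params("top");print([onz(T,x,.009) for x in((187,166.5),(220,139))])
E
```

```text
[0.6533 0.0646] [ 0.7213 -0.012 ] 0.10242657010099597 [0.6873 0.0263] -48.448267515662366
[array([0.6541, 0.0622, 0.009 ]), array([ 0.7216, -0.0129,  0.009 ])]
```

View pics/st.png

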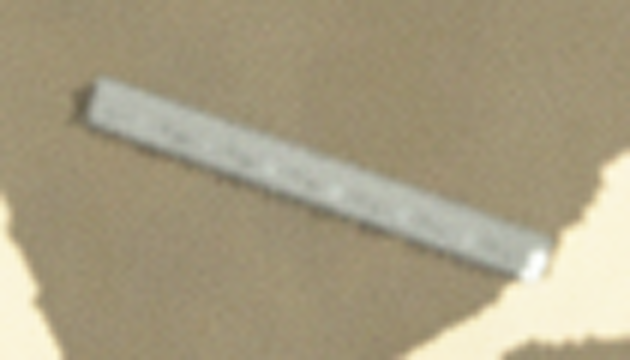

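Stick: centre (0.687,0.026), axis −48.4°, length 102 mm (matches). I'll go above it with the jaws across its width.

```bash
cat >> h.py <<'E'
def vert(a):
    a=np.radians(a);return np.c_[[np.cos(a),np.sin(a),0],[np.sin(a),-np.cos(a),0],[0,0,-1.]]
E
python3 -c "
from h import *
delta([.6873,.0257,.08],vert(131.7));delta([.6873,.0257,.002],vert(131.7))"
```

```text
shift [ 0.0831 -0.0023  0.1896] rot [ -0.18  -0.   -71.65] | 0.2071 71.7
shift [ 0.0833 -0.0021  0.2676] rot [ -0.18  -0.   -71.65] | 0.2803 71.7
```

>>> move_arm(
  deltas=[
    {"x": 0.02,"y": 0,"z": 0,"wx": 0,"wy": 0,"wz": -10,"hand": 0.45},
    {"x": 0.04,"y": 0,"z": 0.01,"wx": 0,"wy": 0,"wz": -20,"hand": 0.45},
    {"x": 0.06,"y": -0.001,"z": 0.03,"wx": 0,"wy": 0,"wz": -30,"hand": 0.45},
    {"x": 0.083,"y": -0.002,"z": 0.06,"wx": 0,"wy": 0,"wz": -40,"hand": 0.45},
    {"x": 0.083,"y": -0.002,"z": 0.1,"wx": 0,"wy": 0,"wz": -50,"hand": 0.45},
    {"x": 0.083,"y": -0.002,"z": 0.14,"wx": 0,"wy": 0,"wz": -60,"hand": 0.45},
    {"x": 0.083,"y": -0.002,"z": 0.17,"wx": 0,"wy": 0,"wz": -70,"hand": 0.45},
    {"x": 0.083,"y": -0.002,"z": 0.19,"wx": 0,"wy": 0,"wz": -71.6,"hand": 0.45},
  ],
)

```text
time: 13.72
tool_pos: [0.6867, 0.0255, 0.0785]
tool_rot: [-3.138, -0.003, 2.301]
contact_force: [-0.3, -0.5, -0.3]
opening: 0.0414
```

```bash
python3 - <<'E'
from h import *
import json
np.set_printoptions(precision=4,suppress=True)
s=monitor.observe();print(s['tool_pos'],s['time'],s['opening'],s['contact_force'],s['qpos'])
delta([.6873,.0257,.002],vert(131.7))
# check where the stick's visible far end is in wrist image
p,im=snap('wrist','w8')
L=np.array([np.cos(np.radians(131.7)),np.sin(np.radians(131.7)),0])
N=np.array([L[1],-L[0],0])
for d in (.02,.03,.04,.048,.051,.054,.06):
    row=[]
    for n in np.arange(-.016,.0161,.002):
        u,v=proj(p,np.array([.6873,.0257,.009])+d*L+n*N).round().astype(int);row.append(tuple(im[v,u])[2]*0+int(im[v,u].astype(int).max()-0) if 0<=v<420 and 0<=u<560 else -1)
    print(d,(u,v),row)
E
```

```text
[0.6867 0.0255 0.0785] 13.725 0.041432206770505624 [-0.3103 -0.4933 -0.3266] [-0.0739  0.77    1.1981 -0.0008  1.1783 -0.8034]
shift [-0.0005  0.0009  0.0765] rot [-0.22 -0.17  0.11] | 0.0765 0.3
0.02 (np.int64(303), np.int64(200)) [np.uint8(156), np.uint8(158), np.uint8(156), np.uint8(152), np.uint8(152), np.uint8(148), np.uint8(111), np.uint8(189), np.uint8(177), np.uint8(185), np.uint8(181), np.uint8(160), np.uint8(158), np.uint8(159), np.uint8(157), np.uint8(160), np.uint8(157)]
0.03 (np.int64(303), np.int64(186)) [np.uint8(248), np.uint8(248), np.uint8(250), np.uint8(163), np.uint8(156), np.uint8(151), np.uint8(114), np.uint8(189), np.uint8(178), np.uint8(187), np.uint8(133), np.uint8(146), np.uint8(147), np.uint8(108), np.uint8(107), np.uint8(127), np.uint8(156)]
0.04 (np.int64(304), np.int64(173)) [np.uint8(248), np.uint8(249), np.uint8(248), np.uint8(248), np.uint8(248), np.uint8(247), np.uint8(201), np.uint8(129), np.uint8(127), np.uint8(128), np.uint8(129), np.uint8(114), np.uint8(110), np.uint8(108), np.uint8(111), np.uint8(108), np.uint8(107)]
0.048 (np.int64(304), np.int
[... 442 characters left out ...]
int8(188), np.uint8(187), np.uint8(147), np.uint8(235), np.uint8(233), np.uint8(216), np.uint8(108), np.uint8(108)]
0.054 (np.int64(304), np.int64(153)) [np.uint8(248), np.uint8(248), np.uint8(249), np.uint8(249), np.uint8(249), np.uint8(248), np.uint8(244), np.uint8(233), np.uint8(231), np.uint8(232), np.uint8(232), np.uint8(232), np.uint8(231), np.uint8(232), np.uint8(232), np.uint8(231), np.uint8(120)]
0.06 (np.int64(304), np.int64(144)) [np.uint8(231), np.uint8(233), np.uint8(231), np.uint8(232), np.uint8(233), np.uint8(231), np.uint8(231), np.uint8(230), np.uint8(231), np.uint8(231), np.uint8(231), np.uint8(234), np.uint8(232), np.uint8(231), np.uint8(232), np.uint8(231), np.uint8(229)]
```

Pixel samples show the stick centred between the jaws and its end 51 mm out, both as predicted. I'll descend and grip.

>>> move_arm(
  deltas=[
    {"x": 0,"y": 0,"z": 0.03,"wx": 0,"wy": 0,"wz": 0,"hand": 0.45},
    {"x": 0,"y": 0.001,"z": 0.055,"wx": 0,"wy": 0,"wz": 0,"hand": 0.45},
    {"x": 0,"y": 0.001,"z": 0.07,"wx": 0,"wy": 0,"wz": 0,"hand": 0.45},
    {"x": 0,"y": 0.001,"z": 0.075,"wx": 0,"wy": 0,"wz": 0,"hand": 0.45},
    {"x": 0,"y": 0.001,"z": 0.075,"wx": 0,"wy": 0,"wz": 0,"hand": 0.3},
    {"x": 0,"y": 0.001,"z": 0.075,"wx": 0,"wy": 0,"wz": 0,"hand": 0},
    {"x": 0,"y": 0.001,"z": 0.075,"wx": 0,"wy": 0,"wz": 0,"hand": 0},
    {"x": 0,"y": 0.001,"z": 0.075,"wx": 0,"wy": 0,"wz": 0,"hand": 0},
  ],
  grip_force=15,
)

```text
time: 14.78
tool_pos: [0.6901, 0.0258, 0.0072]
tool_rot: [3.141, 0.001, 2.298]
contact_force: [-0.2, -0.8, 2.3]
opening: 0.01
```

```bash
python3 - <<'E'
from h import *
s=monitor.observe();print(s['tool_pos'],s['time'],s['opening'],s['contact_force'])
E
```

```text
[0.69013221 0.02577438 0.00724234] 14.775 0.010042245376548959 [-0.16606083 -0.76882005  2.28115926]
```

>>> move_arm(
  deltas=[
    {"x": 0,"y": 0,"z": 0,"wx": 0,"wy": 0,"wz": 0,"hand": 0},
    {"x": 0,"y": 0,"z": 0,"wx": 0,"wy": 0,"wz": 0,"hand": 0},
  ],
)

```text
time: 15.02
tool_pos: [0.6902, 0.0258, 0.0072]
tool_rot: [3.141, 0.001, 2.298]
contact_force: [-0.1, 0.2, 5.5]
opening: 0.01
```

```bash
python3 - <<'E'
from h import *
s=monitor.observe();print(s['tool_pos'],s['time'],s['opening'],s['contact_force'],s['qpos'],s['qvel'])
p,im=snap('wrist','w9');T,t=snap('top','t9');S,sd=snap('side','s9')
L=np.array([np.cos(np.radians(131.7)),np.sin(np.radians(131.7)),0]);N=np.array([L[1],-L[0],0])
for d in (.02,.03,.04,.048,.052,.056):
    row=[]
    for n in np.arange(-.016,.0161,.002):
        u,v=proj(p,np.array([.6873,.0257,.009])+d*L+n*N).round().astype(int);row.append(int(im[v,u].max()) if 0<=v<420 and 0<=u<560 else -1)
    print(d,(int(u),int(v)),row)
E
```

```text
[0.69015492 0.0257707  0.00723084] 15.025 0.010025071687133498 [-0.14655764  0.20444744  5.45485157] [-7.33009771e-02  8.52562233e-01  1.24388381e+00 -5.62733137e-04
  1.04439000e+00 -7.99882012e-01] [-1.22300608e-03 -8.44925782e-04 -1.27920074e-06  5.06467466e-04
  8.28946066e-04  3.24029545e-04]
0.02 (307, 227) [232, 231, 231, 230, 232, 170, 107, 127, 127, 127, 129, 117, 109, 110, 107, 107, 109]
0.03 (307, 208) [232, 231, 232, 234, 231, 233, 232, 235, 126, 131, 126, 124, 110, 108, 104, 112, 109]
0.04 (308, 189) [233, 233, 232, 231, 230, 232, 233, 247, 244, 245, 245, 242, 106, 146, 231, 113, 109]
0.048 (308, 173) [231, 234, 232, 232, 233, 233, 233, 247, 245, 246, 245, 245, 110, 105, 229, 231, 232]
0.052 (309, 165) [229, 231, 230, 232, 232, 233, 234, 169, 172, 171, 170, 170, 234, 234, 232, 231, 232]
0.056 (309, 157) [231, 232, 232, 231, 231, 232, 233, 232, 234, 232, 232, 232, 232, 231, 231, 232, 231]
```

The TCP stopped about 2.5 mm above its command, which suggests the forearm may be touching the divider. I'll lift slightly, then check.

```bash
python3 - <<'E'
from h import *
np.set_printoptions(precision=4,suppress=True)
s=monitor.observe();print(s['joint_efforts'],s['torque'],s['contact_force'])
# planar model fit from logged vertical poses: q2,q3 ; r_plane,z
D=[([.3425,1.5248],[.1822,.4921,.2262]),([.0457,1.1734],[.3376,.2210,.4976]),([.2917,1.1488],[.5239,-.0863,.3928]),([.3394,1.0696],[.5170,-.2052,.3974]),([.5613,1.0546],[.6484,-.0474,.2698]),([.77,1.1981],[.6867,.0255,.0785]),([.8526,1.2438],[.6902,.0258,.0072])]
Q1=[1.07,.3891,-.3078,-.516,-.1904,-.0739,-.0733]
r=[];
A=[];B=[]
for (q,X),q1 in zip(D,Q1):
    c,sn=np.cos(q1),np.sin(q1);rp=c*X[0]+sn*X[1];lat=-sn*X[0]+c*X[1]
    A.append([np.sin(q[0]),np.sin(q[0]+q[1]),1,0]);B.append(rp);A.append([np.cos(q[0]),np.cos(q[0]+q[1]),0,1]);B.append(X[2]);r.append(lat)
sol,res,_,_=np.linalg.lstsq(np.array(A),np.array(B),rcond=None);print("a,b,c,h-d",sol,"lat",r,"resid",np.array(A)@sol-B)
E
```

```text
[  0.0283 -59.5973 -20.0523   0.0505  -0.1736  -0.0135] [-0.0747  0.1807 -0.0226] [-1.594  -0.6193  5.923 ]
a,b,c,h-d [ 0.4577  0.3932  0.0032 -0.0963] lat [np.float64(0.0764432012260946), np.float64(0.0764099062776733), np.float64(0.07647808655124073), np.float64(0.07660742170449855), np.float64(0.07616737406165738), np.float64(0.07613135374435094), np.float64(0.07627708901155719)] resid [ 0.0138 -0.0062 -0.0029 -0.0012 -0.0007  0.0004 -0.0073  0.0013 -0.006
  0.0037  0.0015  0.0017  0.0015  0.0004]
```

>>> move_arm(
  deltas=[
    {"x": 0,"y": 0,"z": -0.006,"wx": 0,"wy": 0,"wz": 0,"hand": 0},
    {"x": 0,"y": 0,"z": -0.006,"wx": 0,"wy": 0,"wz": 0,"hand": 0},
  ],
)

```text
time: 15.42
tool_pos: [0.6899, 0.0258, 0.0128]
tool_rot: [-3.141, 0.0, 2.298]
contact_force: [-0.3, -0.5, -0.2]
opening: 0.01
```

```bash
python3 - <<'E'
from h import *
np.set_printoptions(precision=4,suppress=True)
s=monitor.observe();print(s['tool_pos'],s['opening'],s['joint_efforts'],s['torque'],s['contact_force'],s['qpos'])
E
```

```text
[0.6899 0.0258 0.0128] 0.00997438215265559 [  0.0149 -63.3082 -21.4948   0.025    0.1584  -0.0004] [-0.0139  0.0008 -0.0255] [-0.2829 -0.4745 -0.246 ] [-0.0733  0.8458  1.2409 -0.0005  1.0549 -0.7999]
```

The joint torques explain the wrist force, so no link was touching. The target was simply 3 mm off because of lag, so the stick is held only by its top edge. I'll set it down and regrip deeper.

>>> move_arm(
  deltas=[
    {"x": 0,"y": 0,"z": 0.005,"wx": 0,"wy": 0,"wz": 0,"hand": 0},
    {"x": 0,"y": 0,"z": 0.005,"wx": 0,"wy": 0,"wz": 0,"hand": 0},
    {"x": 0,"y": 0,"z": 0.005,"wx": 0,"wy": 0,"wz": 0,"hand": 0.2},
    {"x": 0,"y": 0,"z": 0.005,"wx": 0,"wy": 0,"wz": 0,"hand": 0.4},
    {"x": 0,"y": 0,"z": 0.005,"wx": 0,"wy": 0,"wz": 0,"hand": 0.4},
    {"x": -0.002,"y": 0,"z": 0.008,"wx": 0,"wy": 0,"wz": 0,"hand": 0.4},
    {"x": -0.002,"y": 0,"z": 0.01,"wx": 0,"wy": 0,"wz": 0,"hand": 0.4},
    {"x": -0.002,"y": 0,"z": 0.01,"wx": 0,"wy": 0,"wz": 0,"hand": 0.4},
  ],
)

```text
time: 16.42
tool_pos: [0.6909, 0.0243, 0.0022]
tool_rot: [-3.141, -0.0, 2.298]
contact_force: [0.4, 1.0, 0.2]
opening: 0.0367
```

```bash
cat > st.py <<'E'
from h import *
s=monitor.observe();print(s['tool_pos'].round(4),s['tool_rot'].round(3),s['time'],s['opening'],s['contact_force'].round(2))
p,im=snap('wrist','wst');o,M=tool()
for d in (.015,.02,.03,.04,.045,.05,.055,.06):
    row=[]
    for n in np.arange(-.024,.0241,.002):
        u,v=proj(p,np.array([o[0],o[1],.009])+d*M[:,0]+n*M[:,1]).round().astype(int);row.append(int(im[v,u].max()) if 0<=v<420 and 0<=u<560 else -1)
    print(d,row)
E
python3 st.py
```

```text
[0.6909 0.0243 0.0022] [-3.141 -0.     2.298] 16.425 0.03673853234894586 [0.38 1.04 0.18]
0.015 [233, 234, 232, 232, 156, 107, 108, 103, 106, 96, 187, 168, 185, 185, 180, 109, 108, 104, 106, 106, 105, 108, 108, 112, 108]
0.02 [230, 232, 245, 247, 249, 249, 227, 111, 156, 114, 125, 114, 126, 129, 121, 149, 108, 114, 109, 110, 114, 112, 112, 112, 111]
0.03 [227, 229, 229, 231, 230, 231, 229, 230, 230, 232, 127, 112, 129, 127, 121, 110, 108, 108, 111, 115, 110, 111, 114, 111, 112]
0.04 [229, 231, 232, 230, 233, 230, 231, 235, 231, 231, 247, 244, 246, 238, 116, 108, 111, 105, 106, 107, 109, 106, 107, 111, 110]
0.045 [229, 231, 232, 232, 231, 231, 232, 230, 232, 233, 247, 246, 246, 246, 218, 107, 117, 231, 233, 109, 109, 105, 112, 114, 113]
0.05 [228, 228, 230, 230, 233, 232, 232, 231, 231, 228, 243, 246, 247, 247, 224, 107, 164, 232, 233, 230, 234, 117, 107, 112, 111]
0.055 [229, 230, 229, 232, 230, 230, 231, 231, 234, 233, 177, 174, 174, 174, 151, 235, 234, 232, 233, 231, 231, 230, 230, 231, 232]
0.06 [230, 228, 228, 228, 229, 233, 230, 231, 232, 231, 234, 233, 232, 233, 232, 232, 232, 232, 233, 231, 229, 231, 232, 233, 231]
```

The stick is centred and aligned, with TCP z at 2.2 mm. Closing.

>>> move_arm(
  deltas=[
    {"x": 0,"y": 0,"z": 0,"wx": 0,"wy": 0,"wz": 0,"hand": 0},
    {"x": 0,"y": 0,"z": 0,"wx": 0,"wy": 0,"wz": 0,"hand": 0},
    {"x": 0,"y": 0,"z": 0,"wx": 0,"wy": 0,"wz": 0,"hand": 0},
    {"x": 0,"y": 0,"z": 0,"wx": 0,"wy": 0,"wz": 0,"hand": 0},
    {"x": 0,"y": 0,"z": -0.02,"wx": 0,"wy": 0,"wz": 0,"hand": 0},
    {"x": 0,"y": 0,"z": -0.06,"wx": 0,"wy": 0,"wz": 0,"hand": 0},
    {"x": 0,"y": 0,"z": -0.1,"wx": 0,"wy": 0,"wz": 0,"hand": 0},
    {"x": 0,"y": 0,"z": -0.1,"wx": 0,"wy": 0,"wz": 0,"hand": 0},
  ],
  grip_force=20,
)

```text
time: 17.48
tool_pos: [0.6938, 0.0242, 0.1087]
tool_rot: [3.135, 0.007, 2.298]
contact_force: [1.1, -0.1, -0.2]
opening: 0.0103
```

```bash
sed -i 's/,.009\])/,o[2]+.007])/' st.py; python3 st.py; cat > pl.py <<'E'
from h import *
YM=-30.;X=W(1,0,0,YM);Y=W(0,1,0,YM);B=np.array([.6867,-.1065,.003])  # bin underside centre
def pl(h,tilt=15,xs=.004,off=.0035):
    M=orient(YM,tilt);t=np.radians(tilt)
    # stick bottom centre is ~.002 below TCP along tool z; lower corner drops .0055 sin t
    P=B+xs*X-off*Y+np.array([0,0,.003+h+.0055*np.sin(t)])-M[:,2]*.002
    print("h",h,P.round(4));delta(P,M)
E
python3 -c "
from pl import *
pl(.12,0);pl(.12);pl(.02);pl(.004)"
```

```text
[0.6938 0.0242 0.1087] [3.135 0.007 2.298] 17.475 0.010299328914070014 [ 1.12 -0.11 -0.19]
0.015 [45, 45, 167, 245, 246, 247, 247, 247, 248, 248, 130, 127, 117, 125, 125, 150, 161, 159, 157, 159, 160, 159, 158, 160, 157]
0.02 [42, 44, 241, 245, 246, 247, 247, 248, 247, 249, 118, 127, 109, 131, 126, 151, 156, 156, 155, 160, 155, 159, 157, 154, 160]
0.03 [249, 248, 249, 248, 249, 248, 248, 245, 153, 153, 124, 126, 103, 123, 129, 138, 153, 153, 155, 156, 153, 156, 155, 155, 155]
0.04 [249, 249, 247, 248, 248, 249, 146, 108, 109, 104, 120, 133, 102, 129, 128, 151, 155, 161, 159, 156, 161, 158, 159, 158, 158]
0.045 [247, 248, 248, 247, 247, 154, 143, 109, 105, 111, 120, 131, 102, 130, 131, 155, 160, 163, 163, 163, 162, 160, 160, 159, 156]
0.05 [246, 246, 246, 246, 247, 247, 237, 116, 108, 112, 123, 126, 102, 127, 130, 150, 157, 156, 159, 160, 164, 163, 157, 159, 160]
0.055 [247, 247, 247, 237, 232, 231, 230, 232, 231, 216, 104, 106, 114, 144, 146, 157, 159, 157, 161, 158, 159, 158, 159, 159, 165]
0.06 [231, 231, 230, 228, 228, 229, 231, 232, 231, 233, 233, 232, 123, 110, 107, 129, 158, 157, 160, 160, 161, 157, 158, 160, 157]
h 0.12 [ 0.6884 -0.1115  0.128 ]
shift [-0.0989 -0.0932 -0.022 ] rot [ 0.29  0.08 71.65] | 0.1377 71.6
h 0.12 [ 0.688  -0.1113  0.1294]
shift [-0.0985 -0.0933 -0.0234] rot [-12.7   -9.29  71.22] | 0.1377 72.9
h 0.02 [ 0.688  -0.1113  0.0294]
shift [-0.0981 -0.0936  0.0766] rot [-12.7   -9.29  71.22] | 0.1558 72.9
h 0.004 [ 0.688  -0.1113  0.0134]
shift [-0.098  -0.0937  0.0926] rot [-12.7   -9.29  71.22] | 0.1642 72.9
```

>>> move_arm(
  deltas=[
    {"x": -0.01,"y": -0.01,"z": -0.02,"wx": 0,"wy": 0,"wz": 9,"hand": 0},
    {"x": -0.02,"y": -0.02,"z": -0.03,"wx": 0,"wy": 0,"wz": 18,"hand": 0},
    {"x": -0.035,"y": -0.03,"z": -0.03,"wx": 0,"wy": 0,"wz": 27,"hand": 0},
    {"x": -0.05,"y": -0.045,"z": -0.03,"wx": 0,"wy": 0,"wz": 36,"hand": 0},
    {"x": -0.065,"y": -0.06,"z": -0.03,"wx": 0,"wy": 0,"wz": 45,"hand": 0},
    {"x": -0.08,"y": -0.075,"z": -0.03,"wx": 0,"wy": 0,"wz": 54,"hand": 0},
    {"x": -0.09,"y": -0.085,"z": -0.03,"wx": 0,"wy": 0,"wz": 63,"hand": 0},
    {"x": -0.099,"y": -0.093,"z": -0.025,"wx": 0,"wy": 0,"wz": 71.6,"hand": 0},
  ],
)

```text
time: 18.52
tool_pos: [0.687, -0.1121, 0.127]
tool_rot: [-3.14, 0.001, 1.042]
contact_force: [0.2, 0.8, -0.3]
opening: 0.0103
```

>>> move_arm(
  deltas=[
    {"x": 0,"y": 0,"z": 0,"wx": 0,"wy": 0,"wz": 0,"hand": 0},
    {"x": 0,"y": 0,"z": 0,"wx": 0,"wy": 0,"wz": 0,"hand": 0},
  ],
)

```text
time: 18.77
tool_pos: [0.6872, -0.1109, 0.1273]
tool_rot: [-3.14, 0.001, 1.051]
contact_force: [-0.4, 0.1, -0.4]
opening: 0.0102
```

```bash
python3 - <<'E'
from pl import *
np.set_printoptions(precision=4,suppress=True)
s=monitor.observe();print(s['tool_pos'],s['tool_rot'],s['time'],s['opening'])
pl(.04);pl(.02);pl(.004)
p,im=snap('wrist','w10');o,M=tool()
g=cv2.cvtColor(im,cv2.COLOR_BGR2GRAY)
# bin interior edges: sample along X at rim height left part, and along Y
for nm,z,yo in(("rim",.061,.045),("rim2",.061,.035)):
    row=[]
    for x in np.arange(-.07,.071,.004):
        u,v=proj(p,B+x*X+yo*Y+np.array([0,0,z-.003])).round().astype(int);row.append(int(g[v,u]) if 0<=v<420 and 0<=u<560 else -1)
    print(nm,(u,v),row)
row=[]
for y in np.arange(.03,.091,.003):
    u,v=proj(p,B+.0*X+y*Y+np.array([0,0,.057])).round().astype(int);row.append(int(g[v,u]) if 0<=v<420 and 0<=u<560 else -1)
print("Y",(u,v),row)
E
```

```text
[ 0.6872 -0.1109  0.1273] [-3.1405  0.0006  1.051 ] 18.775 0.010209298275930716
h 0.04 [ 0.688  -0.1113  0.0494]
shift [0.0001 0.001  0.0779] rot [-15.06   0.     0.22] | 0.0779 15.1
h 0.02 [ 0.688  -0.1113  0.0294]
shift [0.0001 0.001  0.0979] rot [-15.06   0.     0.22] | 0.0979 15.1
h 0.004 [ 0.688  -0.1113  0.0134]
shift [0.0001 0.001  0.1139] rot [-15.06   0.     0.22] | 0.1139 15.1
rim (np.int64(376), np.int64(160)) [234, 233, 207, 36, 40, 80, 92, 71, 50, 56, 72, 75, 87, 98, 185, 186, 185, 187, 187, 185, 150, 68, 66, 65, 93, 117, 122, 44, 45, 65, 63, 43, 108, 22, 59, 141]
rim2 (np.int64(375), np.int64(174)) [210, 206, 206, 40, 35, 68, 75, 51, 50, 66, 59, 48, 54, 68, 148, 154, 131, 177, 182, 164, 179, 151, 150, 147, 150, 149, 153, 40, 45, 66, 62, 46, 100, 35, 168, 238]
Y (np.int64(277), np.int64(92)) [155, 156, 154, 181, 95, 184, 186, 186, 190, 104, 98, 43, 24, 27, 29, 138, 141, 139, 141, 135, 138]
```

The sampled bin edges (front rim −50, back wall about +44, side +62 mm) agree with my bin pose. I'll tilt 15° to keep the hand clear of the tongues and rim, then lower.

>>> move_arm(
  deltas=[
    {"x": 0,"y": 0,"z": 0.02,"wx": -7,"wy": 0,"wz": 0,"hand": 0},
    {"x": 0,"y": 0.001,"z": 0.04,"wx": -15,"wy": 0,"wz": 0,"hand": 0},
    {"x": 0,"y": 0.001,"z": 0.06,"wx": -15,"wy": 0,"wz": 0,"hand": 0},
    {"x": 0,"y": 0.001,"z": 0.08,"wx": -15,"wy": 0,"wz": 0,"hand": 0},
    {"x": 0,"y": 0.001,"z": 0.092,"wx": -15,"wy": 0,"wz": 0,"hand": 0},
    {"x": 0,"y": 0.001,"z": 0.1,"wx": -15,"wy": 0,"wz": 0,"hand": 0},
    {"x": 0,"y": 0.001,"z": 0.1,"wx": -15,"wy": 0,"wz": 0,"hand": 0},
  ],
)

```text
time: 19.7
tool_pos: [0.6882, -0.1118, 0.0274]
tool_rot: [2.88, 0.001, 1.048]
contact_force: [0.0, 0.2, 0.3]
opening: 0.0104
```

```bash
python3 - <<'E'
from pl import *
s=monitor.observe();print(s['tool_pos'],s['contact_force'],s['torque'],s['time'],s['opening'])
pl(.004);pl(.003)
E
```

```text
[ 0.68824418 -0.1118333   0.0273586 ] [0.0495747  0.19562553 0.28346699] [-0.01051569  0.29724308  0.00886286] 19.7 0.010398290088918677
h 0.004 [ 0.688  -0.1113  0.0134]
shift [ 0.0004 -0.0041  0.0134] rot [-0.03  0.02  0.08] | 0.014 0.1
h 0.003 [ 0.688  -0.1113  0.0124]
shift [ 0.0004 -0.0044  0.0144] rot [-0.03  0.02  0.08] | 0.015 0.1
```

>>> move_arm(
  deltas=[
    {"x": 0,"y": -0.002,"z": 0.006,"wx": 0,"wy": 0,"wz": 0,"hand": 0},
    {"x": 0,"y": -0.003,"z": 0.01,"wx": 0,"wy": 0,"wz": 0,"hand": 0},
    {"x": 0,"y": -0.004,"z": 0.0135,"wx": 0,"wy": 0,"wz": 0,"hand": 0},
    {"x": 0,"y": -0.004,"z": 0.0135,"wx": 0,"wy": 0,"wz": 0,"hand": 0},
  ],
)

```text
time: 20.2
tool_pos: [0.6878, -0.1118, 0.0132]
tool_rot: [2.88, 0.001, 1.048]
contact_force: [0.4, 0.0, 0.1]
opening: 0.0108
```

```bash
python3 - <<'E'
from pl import *
s=monitor.observe();print(s['tool_pos'],s['contact_force'],s['torque'],s['time'],s['opening'])
pl(.004)
E
```

```text
[ 0.6877706  -0.11176384  0.01323532] [0.37166706 0.00787143 0.11714171] [-0.03698814  0.17872876  0.00354982] 20.2 0.01083532412164988
h 0.004 [ 0.688  -0.1113  0.0134]
shift [ 0.0005 -0.     -0.0001] rot [-0.03  0.03  0.05] | 0.0005 0.1
```

>>> move_arm(
  deltas=[
    {"x": 0,"y": 0,"z": 0,"wx": 0,"wy": 0,"wz": 0,"hand": 0.16},
    {"x": 0,"y": 0,"z": 0,"wx": 0,"wy": 0,"wz": 0,"hand": 0.24},
    {"x": 0,"y": 0,"z": 0,"wx": 0,"wy": 0,"wz": 0,"hand": 0.24},
    {"x": 0,"y": 0,"z": 0,"wx": 0,"wy": 0,"wz": 0,"hand": 0.24},
  ],
  grip_force=5,
)

```text
time: 20.7
tool_pos: [0.688, -0.1118, 0.0137]
tool_rot: [2.88, 0.0, 1.048]
contact_force: [-0.5, -0.7, -0.8]
opening: 0.0221
```

```bash
python3 -c "
from pl import *
s=monitor.observe();print(s['tool_pos'],s['contact_force'],s['torque'],s['time'],s['opening'])"
```

```text
[ 0.68801769 -0.11176226  0.01368287] [-0.46727212 -0.67730972 -0.83509324] [-0.02326866  0.2395247  -0.00193338] 20.7 0.022062503341272015
```

>>> move_arm(
  deltas=[
    {"x": 0,"y": 0.005,"z": -0.019,"wx": 0,"wy": 0,"wz": 0,"hand": 0.24},
    {"x": 0,"y": 0.013,"z": -0.048,"wx": 0,"wy": 0,"wz": 0,"hand": 0.24},
    {"x": 0,"y": 0.023,"z": -0.087,"wx": 0,"wy": 0,"wz": 0,"hand": 0.24},
    {"x": 0,"y": 0.036,"z": -0.135,"wx": 0,"wy": 0,"wz": 0,"hand": 0.24},
    {"x": -0.02,"y": 0.049,"z": -0.18,"wx": 8,"wy": 0,"wz": 0,"hand": 0.24},
    {"x": -0.04,"y": 0.055,"z": -0.21,"wx": 15,"wy": 0,"wz": 0,"hand": 0.24},
    {"x": -0.06,"y": 0.06,"z": -0.23,"wx": 15,"wy": 0,"wz": 0,"hand": 0.24},
    {"x": -0.06,"y": 0.06,"z": -0.23,"wx": 15,"wy": 0,"wz": 0,"hand": 0.24},
  ],
)

```text
time: 21.7
tool_pos: [0.6571, -0.1644, 0.253]
tool_rot: [3.138, 0.0, 1.046]
contact_force: [-0.2, -0.2, 0.8]
opening: 0.0219
```

```bash
cat > f.py <<'E'
from pl import *
np.set_printoptions(precision=1,suppress=True)
p,im=snap('wrist','w11');h=cv2.cvtColor(im,cv2.COLOR_BGR2HSV)
s=monitor.observe();print(s['tool_pos'],s['time'])
# rectified floor patch in bin frame: 2 mm cells, bin X right, Y up, at z=.014
xs=np.arange(-.05,.061,.003);ys=np.arange(.066,-.067,-.006)
G=np.array([[im[tuple(proj(p,B+x*X+y*Y+np.array([0,0,.011])).round().astype(int).clip(0,[559,419])[::-1])].max() for x in xs] for y in ys])
print("cols x from -50 step 3");[print(f"{y*1000:5.0f}"," ".join(f"{v:3d}" for v in r)) for y,r in zip(ys,G)]
E
python3 f.py
```

```text
[ 0.7 -0.2  0.3] 21.75
cols x from -50 step 3
   66  88  91  85  86  91  92  92  93  90  95  91  93  92  92  96  95  94  94  98  96  96  94  96  99  98  97  96  99 100  98  99  99 100  79  81  26  25
   60  72  73  72  68  59  52  46  45  45  44  45  41  44  44  49  44  44  43  39  43  44  43  48  46  46  44  40  48  44  44  44  44  46  55  78  32  31
   54  76  75  73  75  74  77  75  73  99 103 101 105 106 102 108 104 105 105 104 104 106 104  83  73 100 153 154 153 151 155 154 111  49  48  66  70  47
   48  77  75  76  73  74  73  75  74  97  99 104 102 106 103 102  74 115 192 188 188 101  79 134 151 151 153 152 153 152 153 155 120  85  61  71  71  45
   42  74  76  72  73  75  77  69  74 105 102 103 105 101 103  98  75 117 184 202 255  95 143 153 153 150 151 155 150 154 153 154 107  82 123 151  74  55
   36  75  71  70  75  74  74  75  70 102 102 107 101 101 102 104  82 206 255 254 255  94 136 157 152 150 153 151 152 154 153 154 106  86 119 153  92  56
   30  71  73  70  72  75  73  77  72 103 101 101 104 150 174 178 170 215 254 253 254  97 149 159 154 154 152 155 155 152 155 157 
[... 1787 characters left out ...]
 187 252 254 255  91  67  67  67  70  64  67  65  66  66  73  67  86 119 150 150  97
  -48  50  54  69  77  72  70  76  83 104 100 100 102 101 103  99  67 100 167 182 176  96  71  66  71  66  64  65  65  69  65  65  54  81 123 156 144  91
  -54  52  49  73  75  71  70  72  83  99  98  98 101 100 101 101  98  99  97  99  99  96 102  89  66  67  65  68  67  66  69  68  50  60 132 150 152  97
  -60  53  53  76  74  71  72  57  53  51  49  53  51  55  51  47  52  51  50  49  53  50  51  45  52  48  51  48  52  51  52  53  44  48 154 157 153  94
  -66  77  81  79  83  83  86  65  70  70  69  62  70  59  58  59  53  60  60  57  47  48  46  47  48  46  54  48  49  51  46  48  48  50 122 110  43  46
```

The stick lies straight at x −1..+9, y ±50 mm on the bin floor, inside the walls. Last check: the other objects compared with the first pictures.

```bash
python3 - <<'E'
from h import *
def med(im):return cv2.medianBlur(im,3).astype(int)
for n,reg in(("side",dict(calc=(285,205,318,232),tweez=(305,240,342,270),pin=(303,280,324,303),vblock=(326,278,357,305),narrow=(240,150,270,180))),("top",dict(calc=(300,250,357,308),tweez=(230,232,290,254),pin=(208,180,242,202),vblock=(188,186,218,220),narrow=(350,200,412,262)))):
    im=snap(n,n+'F')[1];a=med(cv2.imread(f'pics/{n}0.png'));b=med(np.ascontiguousarray(im[:,:,::-1]))
    d=np.abs(a-b).max(2)
    for k,(x0,y0,x1,y1) in reg.items(): print(n,k,(d[y0:y1,x0:x1]>40).mean().round(3))
E
```

```text
side calc 0.003
side tweez 0.004
side pin 0.01
side vblock 0.0
side narrow 0.201
top calc 0.0
top tweez 0.207
top pin 0.521
top vblock 0.575
top narrow 0.017
```

```bash
python3 -c "
from h import *
print(monitor.observe()['contact_force'],monitor.observe()['time']);print(robot.hand_in())"
```

```text
[ 0.25623197  0.48056971 -0.71343702] 21.85
the job is handed in; nothing more can be done
None
```

The job is done and handed in at about 22 s of the 66 s allowed. I unhooked the wide bin (4 mm lift, 30° tilt, then drawn out along its tongues), stood it on the mat and let go. Then I laid the ceramic stick flat in it.

**Last checks:**
- **Bin:** it stands upright within about 4 mm of the mat's middle, going by the wrist camera.
- **Stick:** it lies straight on the bin floor, clear of all walls. The hand was well above and touching nothing.
- **Other objects:** the side view shows the calculator, tweezers, pin gauge and V-block unchanged. The top view shows the narrow bin and calculator unchanged.

**Checks that disagreed:**
- **Changed regions:** in the top view the tweezers, pin gauge and V-block areas had changed, most likely because the arm was hiding them. In the side view the narrow bin's area had changed, which I put down to the wide bin no longer being in front of it. I had no pictures left to confirm either by eye.
- **First stick grasp:** it was too shallow, with the TCP at 7 mm instead of about 3 mm, so I set the stick down and regripped it.

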